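Plug and lock the tank's cam coupler

TASK

Close the filling coupler on top of the white distilled-water tank: set the grooved aluminium plug upright into the coupler and push it firmly but gently onto its rubber seal while the arms are still open. Then swing both cam arms down together, evenly and without forcing them, until both hang fully home against the coupler and the plug is locked. Let go of everything and leave the other things on the bench where they are.

Things in the scene. Friction and masses are not known exactly. Their poses are not given: they have to be found in the camera images.
- plug: turned aluminium plug of the coupler, 48 mm high, about 0.16 kg, standing on its nose. Origin: centre of the nose's flat lower end, z up the axis. Nose 32 mm across to 9 mm up, its end chamfered 3 mm; groove 23 mm across with sloping sides from 9 to 22 mm; land 31 mm across to 24 mm; knurled rim 40 mm across from 24 to 30 mm; lug above.
- plug_lug (a point): middle of the flat upright lug by which the plug is held: 34 mm long (plug x), 12 mm thick (plug y), from 30 to 48 mm above the nose's end; this point is at 39 mm
- mouth (a point): centre of the open upper end of the aluminium cam coupler on the white tank, 185 mm above the bench; z up the bore, x from the right arm's side to the left arm's (both arms swing in the x-z plane). Bore 33.8 mm across, lead-in 36.8 mm over the top 3 mm. Locked, the plug's nose end is 22 mm below this point and its lug's top 26 mm above it.
- coupler: the coupler itself, 43 mm across, fixed on the tank (240 x 300 x 105 mm, does not move) by a 28 mm pipe; origin and axes as point mouth. On the tank, a carrying handle 42 mm high is 110 mm or more from its axis, a vent cap lower than that 170 mm.
- seal: black rubber ring, 32 mm across, at the bottom of the bore; its upper face, 5 mm above this origin, is 15.5 mm below the mouth when relaxed. It gives from about 7 N and needs 17 to 19 N to reach its stop 7.2 mm lower (nose end 22.7 mm below the mouth); let go, it comes back by about 2 mm. Over 30 N harms it.
- cam_left (a joint): swing of the steel cam arm on the mouth's +x side, in rad. 0: fully open, pointing outward and 30 degrees up. 2.09: locked, hanging straight down beside the coupler, at its stop. Stays where left. With the plug pushed onto the seal the cam grips the groove from 1.0 rad and needs up to 0.2 N m until 1.75, then only 0.1; if not pushed far enough it jams at 0.9. More than 30 N on it bends it.
- cam_right (a joint): the same for the arm on the mouth's -x side
- cam_left_pin (a point): left arm's hinge pin, 21.6 mm to +x and 4.8 mm below the mouth's centre. Each arm is a bar 12 mm wide (along mouth y) and 6 mm thick to 48 mm from the pin, then 18 mm more that bend outward when hanging, with a thin wire ring at the end
- cam_right_pin (a point): right arm's hinge pin, 21.6 mm to -x and 4.8 mm below the mouth's centre
- cam_left_grip (a point): point on the outer (when open: upper) face of the left arm's bar, 30 mm from the pin along the bar; with both arms locked the outer faces are 54 mm apart over the bars and 66 mm over the bent ends
- cam_right_grip (a point): the same on the right arm
- screw_cap: a black ribbed plastic screw cap lying flat, 46 mm across, 22 mm high; belongs to another bottle. Leave it alone. Origin: centre of its underside.
- vial: a small brown glass vial with a metal cap, 24 mm across, 61 mm high, standing. Leave it alone. Origin: centre of its underside.
- amber_bottle: a brown glass reagent bottle with a white cap, 64 mm across, 125 mm high, standing. Leave it alone. Origin: centre of its underside.
- petri_dish: a glass dish, 90 mm across, 15 mm high, lying flat. Leave it alone. Origin: centre of its underside.
- beaker: an empty glass beaker, 76 mm across at the rim, 95 mm high. Leave it alone. Origin: centre of its underside.
- wash_bottle: a white plastic wash bottle with a bent spout, 60 mm across, about 170 mm high. Leave it alone. Origin: centre of its underside.
- tube_rack: a white test tube rack, 100 x 220 mm, tubes to 135 mm high. Leave it alone. Origin: centre of its underside.

How it is judged:
On the way:
1. the plug stands in the coupler, pushed onto the seal (nose end at least 19.5 mm below the mouth, on the axis within 2 mm, upright), with both arms still open (below 0.85 rad) (z of plug in the frame of mouth below -0.0195 m and horizontal distance between plug and mouth below 0.002 m and angle between plug's own z axis and vertical below 0.08 rad and value of joint each of cam_left, cam_right below 0.85 rad), for 0.2 s.
At the end, for the whole second after the job is handed in: Both cam arms hang fully down (joint above 2.0 of 2.09 rad), the plug stands upright (within 0.05 rad) on the coupler's axis (within 2 mm) with its nose end 20.5 to 23.5 mm below the mouth, everything at rest and let go (value of joint each of cam_left, cam_right above 2 rad and z of plug in the frame of mouth between -0.0235 and -0.0205 m and horizontal distance between plug and mouth below 0.002 m and angle between plug's own z axis and vertical below 0.05 rad and linear speed of plug below 0.01 m/s and velocity of joint each of cam_left, cam_right below 0.05 rad/s); the robot touches nothing.
It fails at once if the plug is rammed into the coupler: more than 35 N on the seal or on the coupler's rim and bore (contact force between plug and seal above 35 N or contact force between plug and coupler above 35 N).
It fails at once if a cam arm is forced: more than 35 N between the fingers and one arm (contact force between the fingers and cam_left above 35 N or contact force between the fingers and cam_right above 35 N).
It fails at once if one arm is swung down past 1.2 rad with the other more than 0.65 rad behind it ((value of joint cam_left above 1.2 rad and value of joint cam_right below 0.55 rad) or (value of joint cam_left above 1.4 rad and value of joint cam_right below 0.75 rad) or (value of joint cam_left above 1.6 rad and value of joint cam_right below 0.95 rad) or (value of joint cam_left above 1.8 rad and value of joint cam_right below 1.15 rad) or (value of joint cam_left above 2 rad and value of joint cam_right below 1.35 rad) or (value of joint cam_right above 1.2 rad and value of joint cam_left below 0.55 rad) or (value of joint cam_right above 1.4 rad and value of joint cam_left below 0.75 rad) or (value of joint cam_right above 1.6 rad and value of joint cam_left below 0.95 rad) or (value of joint cam_right above 1.8 rad and value of joint cam_left below 1.15 rad) or (value of joint cam_right above 2 rad and value of joint cam_left below 1.35 rad)).
It fails at once if a bystander is moved by more than 30 mm or tipped over (distance of any of screw_cap, vial, amber_bottle, petri_dish, beaker, wash_bottle, tube_rack from where it was at the start of the episode above 0.03 m or angle between any of screw_cap, vial, amber_bottle, petri_dish, beaker, wash_bottle, tube_rack's own z axis and vertical above 0.4 rad).
It also fails if it takes over 72 s, if anything falls off the work surface, if the arm or the gripper's body presses on something with over 40 N, if the wrist force passes 120 N, or if a joint passes its speed limit or range.

ROBOT

A 6-joint arm with a two-finger parallel gripper is mounted at the origin on the work surface. World frame = base frame: x ahead of the robot, y to its left, z up, the work surface at z = 0. Lengths are in m, angles in rad, forces in N, time in s.
With the tool pointing down it reaches from about 0.3 to 0.775 m from the base axis. Payload 14.6 kg.
Tool frame: the origin (TCP) lies on the centre line of the jaws, within the pads' length; the fingertips stand 17 mm ahead of it and the grasp point (between the pads) lies 2 mm behind it; z points along the fingers, x is the direction in which the jaws open and shut, and the axes are right-handed (so a half turn about z gives the same grasp; the last joint's range is limited). The gripper opens to 94 mm and grips with 3 to 60 N. Pads are 16 mm wide; open, the fingers measure 119 mm over their backs; the gripper's body (75 mm by 177 mm) begins 78 mm behind the grasp point.
Start: joints at [1.231, 0.3, 1.521, -0, 1.321, -0.067], TCP at [0.148, 0.53, 0.199] pointing down, gripper open.
Joint ranges: [-3.03, 3.03], [-0.79, 2.21], [0.23, 2.52], [-1.04, 4.18], [0, 3.07], [-2.55, 2.55]. Speed limits (rad/s): [2.22, 2.22, 2.57, 3.14, 3.14, 3.14].

INTERFACE

Orientations are given as [roll, pitch, yaw] about the fixed x, y, z axes, in that order (R = Rz(yaw) Ry(pitch) Rx(roll)).
In Python, from station import ctrl gives the robot as it stands. The module is installed in compiled form; this text tells all that it offers.
- The arm moves only by the tool drive_tool, never from a script. Its argument "increments" is a list of rows, each a list of 3 entries, a list of its own where there are three numbers: the turn, a rotation vector about the tool's x, y, z in degrees, then the shift along the tool's x, y, z in mm, then the opening, from 0 (shut) to 1 (fully open). In form: [[[ax, ay, az], [dx, dy, dz], hand], ...]. A call has 1 to 20 rows; each row shifts and turns the commanded pose from where the row before left it, along the tool's axes as they then stand; what a row does not reach is not made up. A row lasts 1/8 s, in which the tool goes at most 62.5 mm and 10.7 degrees, less where a joint would pass 70% of its speed; a pose out of reach is approached as far as the arm can. A call with a gripper value outside its range is refused whole. The fingers move at their own pace and stop on an object; "squeeze" is the grip in N (left out, the last holds). Time passes only in rows, so rows that do not move let the fingers close. It gives the time, the measured TCP pose, the force and the opening at its end, in the units of the state.
- ctrl.get_obs(): the state, without advancing time (a new reading comes with each control period).
- ctrl.camera(name): name is "scene" or "top" or "wrist"; returns the picture (420x560x3 uint8, red, green, blue); there is no depth.
- ctrl.calibration(name): a dict with "fx", "fy", "cx", "cy" (pixels), "rvec" (rotation vector, rad) and "tvec" (3), from world to camera coordinates, as OpenCV has them. Camera axes: x right, y down, z forward; pixel columns grow to the right and rows downward; lengths in m; the calibration is good to about 2 mm. A picture is of the moment at which its call begins: read the wrist's pose just before it. calibration takes no time and is no camera call; for the wrist camera it gives the pose at the moment of the call.
- ctrl.hand_in(): hands the job in, once; it reports no verdict.
The state is a dict: "time_s": time; "qpos": joint angles; "joint_vel": joint speeds; "tau": joint torques, N m; "ee_pos": TCP position; "eef_rot": TCP orientation; "force": force on the tool from outside, world axes, zero at the start; "moment": the same for the moment, N m; "grip_width": finger opening in m.
Only numpy, scipy, OpenCV 4.12 (cv2) and the standard library are available. Lean on these libraries where they do the work, as an engineer would, in place of code of your own. Each camera call takes 0.05 s, during which the arm holds its last target.

## Working session

There is one attempt and no reset: what is moved stays moved. The work goes in short steps, Python scripts to look and compute and a tool call to move; the robot and the scene stay as the last step left them, time stands still between calls to the robot, and variables do not carry over. Pictures are saved under pics/ and viewed, and the job is handed in when it is done.

Besides the shell and the picture viewer there is one more tool, called after "Request:" as name(argument=value, ...) on one line, values as JSON. drive_tool: Moves the arm, as the interface text tells. Its arguments: {"type":"object","properties":{"increments":{"type":"array"},"squeeze":{"type":"number"}},"required":["increments"]}

```bash
mkdir -p pics
python3 - <<'E'
from station import ctrl
import cv2
print(ctrl.get_obs())
for n in ["scene","top","wrist"]:
    print(n,ctrl.calibration(n))
    cv2.imwrite(f"pics/{n}0.png",ctrl.camera(n)[:,:,::-1])
E
```

```text
{'time_s': 0.0, 'qpos': array([ 1.23138896e+00,  3.00459986e-01,  1.52157484e+00, -4.49817538e-06,
        1.32067519e+00, -6.65731317e-02]), 'joint_vel': array([ 9.86657521e-04,  1.50008499e-03, -1.03795250e-03,  1.19474782e-04,
        2.82669583e-05, -8.35553108e-04]), 'tau': array([-1.18031963e-03, -5.31807232e+01, -3.52739275e+01,  7.07697007e-02,
        2.44154624e-02, -1.25396450e-04]), 'ee_pos': array([0.14810672, 0.52941229, 0.19839506]), 'eef_rot': array([-3.14152267e+00,  1.11518125e-03,  1.29796325e+00]), 'force': array([0.6403111 , 0.54808434, 0.24039967]), 'moment': array([-0.01796704,  0.01536282, -0.02756341]), 'grip_width': 0.0938004150027082}
scene {'fx': 454.7075357203785, 'fy': 454.7075357203785, 'cx': 282.1531517189822, 'cy': 210.15649413245737, 'rvec': array([ 2.08982125,  1.1733232 , -0.47938469]), 'tvec': array([-0.28418918, -0.22843454,  1.7175089 ])}
top {'fx': 430.5408258647718, 'fy': 430.5408258647718, 'cx': 274.4490722008216, 'cy': 210.4802037276643, 'rvec': array([ 2.11952447, -2.11408285,  0.20323501]), 'tvec': array([0.02560802, 0.58907621, 1.58865325])}
wrist {'fx': 299.47406084035606, 'fy': 299.47406084035606, 'cx': 280.6368823769211, 'cy': 217.0605428759359, 'rvec': array([-2.3372173 , -1.77387132, -0.22089168]), 'tvec': array([-0.54953847, -0.02552689,  0.39051591])}
```

View pics/scene0.png

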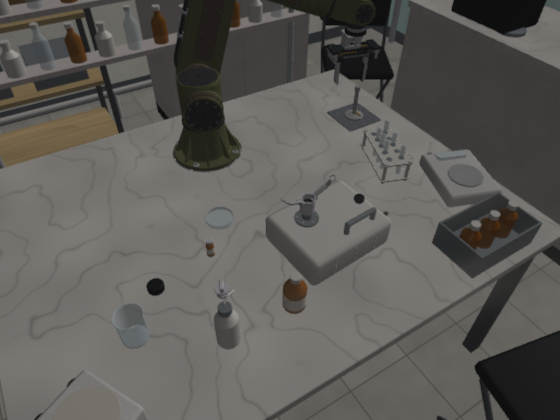

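View pics/top0.png

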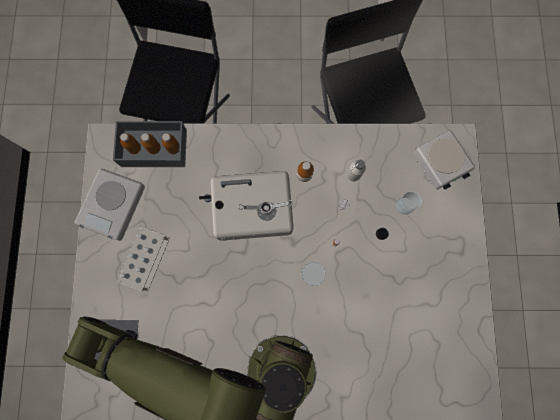

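View pics/wrist0.png

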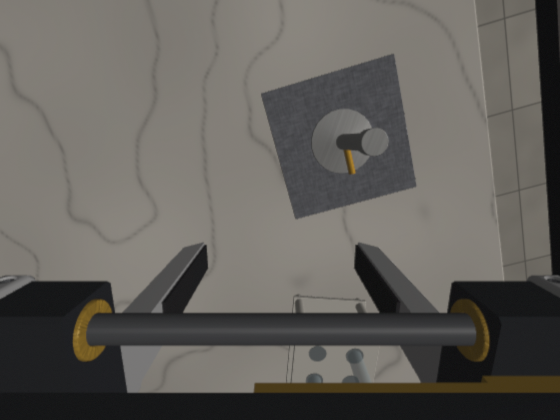

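```bash
cat > h.py <<'E'
import cv2,numpy as np
from station import ctrl
def cal(n):
    c=ctrl.calibration(n); K=np.array([[c['fx'],0,c['cx']],[0,c['fy'],c['cy']],[0,0,1]])
    R=cv2.Rodrigues(np.array(c['rvec']))[0]; return K,R,np.array(c['tvec'])
def px2w(n,uv,z,c=None):
    K,R,t=c or cal(n); d=R.T@np.linalg.solve(K,[uv[0],uv[1],1]); o=-R.T@t
    return o+d*(z-o[2])/d[2]
def w2px(n,P,c=None):
    K,R,t=c or cal(n); p=K@(R@np.array(P)+t); return p[:2]/p[2]
def ray(n,uv,c=None):
    K,R,t=c or cal(n); d=R.T@np.linalg.solve(K,[uv[0],uv[1],1]); return -R.T@t,d/np.linalg.norm(d)
def tri(rs):
    A=np.zeros((3,3));b=np.zeros(3)
    for o,d in rs:
        M=np.eye(3)-np.outer(d,d);A+=M;b+=M@o
    return np.linalg.solve(A,b)
def crop(img,x0,x1,y0,y1,s,f):
    cv2.imwrite(f,cv2.resize(img[y0:y1,x0:x1],None,fx=s,fy=s,interpolation=cv2.INTER_CUBIC))
E
python3 - <<'E'
from h import *
t=cv2.imread('pics/top0.png');s=cv2.imread('pics/scene0.png')
crop(t,320,380,150,220,8,'pics/a.png');crop(s,190,260,270,350,7,'pics/b.png')
crop(t,205,305,165,245,8,'pics/c.png');crop(s,260,390,170,280,6,'pics/d.png')
E
```

```text
(no output)
```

View pics/a.png

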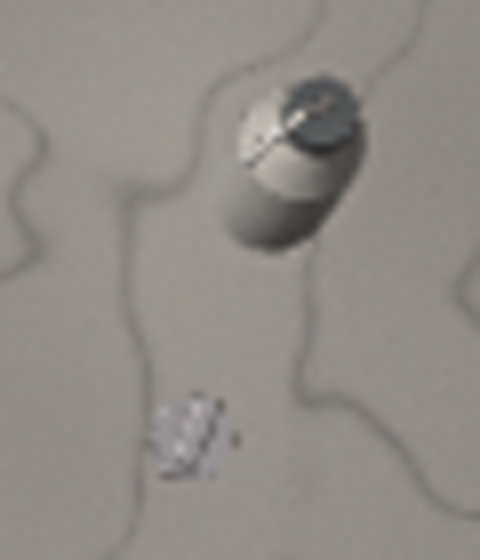

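View pics/b.png

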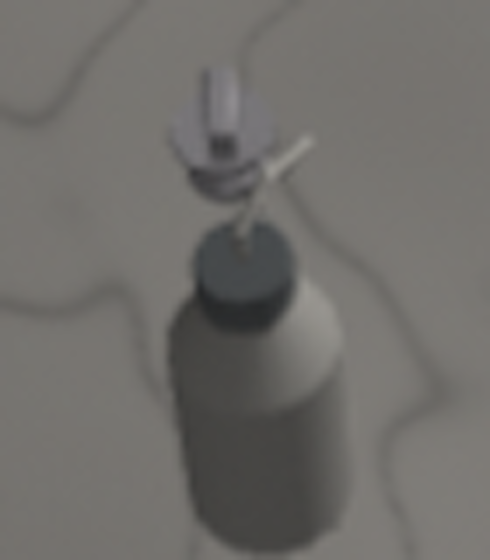

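View pics/c.png

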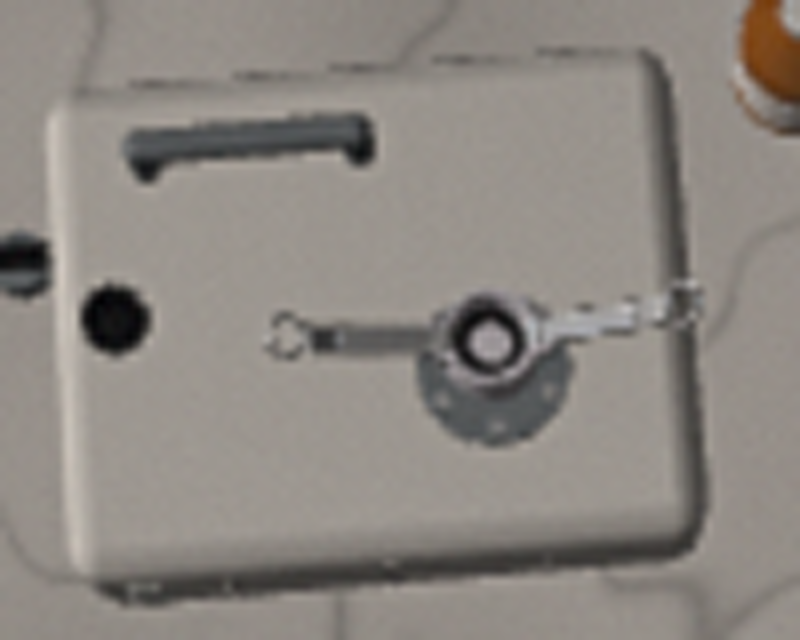

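View pics/d.png

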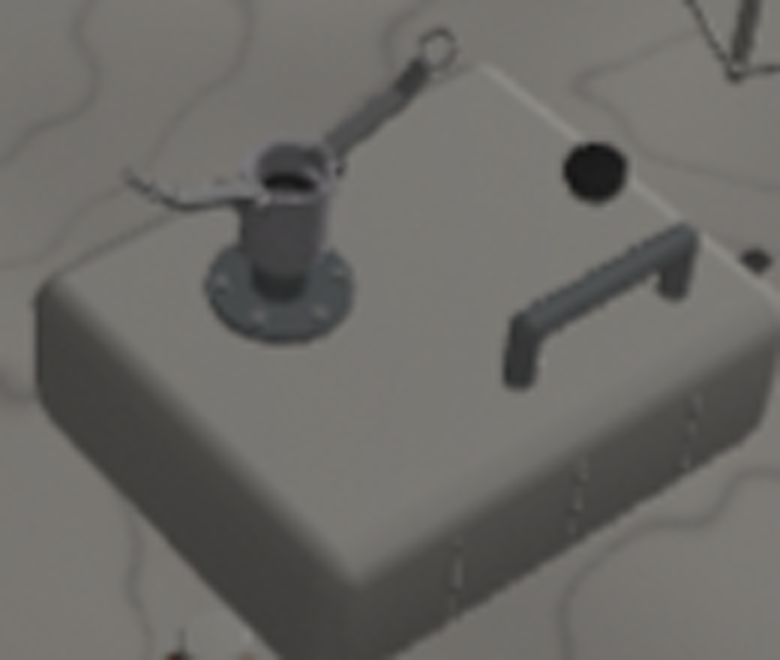

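Run:
```python
from h import *
print("mouth top",px2w('top',(266.2,207.2),.185),"scene",px2w('scene',(308.7,198.7),.185), tri([ray('top',(266.2,207.2)),ray('scene',(308.7,198.7))]))
print("plug",px2w('top',(343.7,203.5),.04),px2w('scene',(221.7,288.),.043))
a=px2w('top',(205+290/8,165+338/8),.185);b=px2w('top',(205+685/8,165+302/8),.21);print(a,b,np.arctan2(*(a-b)[[1,0]]))
for n,p in dict(vial=(336,243),petri=(314,273),cap=(382,233),beaker=(407,203),amber=(306,170)).items(): print(n,px2w('top',p,.03))
c=ctrl.calibration('wrist');o=ctrl.get_obs();K,R,t=cal('wrist');print(-R.T@t)
```

```text
mouth top [0.57555608 0.0557006  0.185     ] scene [0.58381226 0.05744146 0.185     ] [0.5781226  0.05824486 0.17970768]
plug [ 0.62071062 -0.24116553  0.04      ] [ 0.6315781  -0.24554164  0.043     ]
[0.5751862  0.14376574 0.185     ] [ 0.58638132 -0.0296972   0.21      ] 1.6352458843742985
vial [ 0.46804415 -0.20891013  0.03      ]
petri [ 0.35393042 -0.12296895  0.03      ]
cap [ 0.50711997 -0.38670999  0.03      ]
beaker [ 0.6253804  -0.48946074  0.03      ]
amber [ 0.75832427 -0.09730184  0.03      ]
[0.07905292 0.54898429 0.38416657]
```

```bash
cat >> h.py <<'E'
from scipy.spatial.transform import Rotation as Ro
def plan(target,yaw):
    """total tool-frame turn about z (deg) and shift (mm) in current tool axes, for down-pointing tool"""
    o=ctrl.get_obs(); R=Ro.from_euler('xyz',o['eef_rot']); T=Ro.from_euler('xyz',[np.pi,0,yaw])
    print('pos',o['ee_pos'].round(4),'rot',o['eef_rot'].round(4),'t',round(o['time_s'],2))
    print('shift mm',(1e3*R.inv().apply(np.array(target)-o['ee_pos'])).round(1),'turn deg',np.degrees((R.inv()*T).as_rotvec()).round(2))
E
python3 - <<'E'
from h import *
a=px2w('scene',(221.4,279.7),.048);b=px2w('scene',(222.2,290.5),.048);print(a,b,np.degrees(np.arctan2(*(a-b)[[1,0]])))
a=px2w('top',(345.,200),.048);b=px2w('top',(342.8,207.5),.048);print(a,b,np.degrees(np.arctan2(*(a-b)[[1,0]])))
for p in [(197,340)]: print('bottle',px2w('scene',(190+245/7,270+520/7),0.0),px2w('top',(320+275/8,150+215/8),0.02))
plan([0.60,-0.21,0.33],1.298)
print(o:=ctrl.get_obs()['qpos'])
E
```

```text
[ 0.61011943 -0.23541261  0.048     ] [ 0.64296795 -0.24924515  0.048     ] 157.16399870074474
[ 0.63282942 -0.24529704  0.048     ] [ 0.6032284  -0.23597762  0.048     ] -17.475792868071885
bottle [ 0.76084788 -0.30392957  0.        ] [ 0.73327867 -0.28980077  0.02      ]
pos [0.1481 0.5295 0.1985] rot [-3.1415e+00  9.0000e-04  1.2980e+00] t 0.15
shift mm [-590.5  634.4 -131. ] turn deg [-0.    0.05 -0.  ]
[ 1.23140177e+00  3.00347582e-01  1.52143512e+00  2.97768379e-06
  1.32071815e+00 -6.65987555e-02]
```

Request:
drive_tool(increments=[[[0,0,0],[0,0,-45],1],[[0,0,0],[0,0,-45],1],[[0,0,0],[-20,20,-40],1],[[0,0,0],[-35,38,0],1],[[0,0,0],[-38,41,0],1],[[0,0,0],[-38,41,0],1],[[0,0,0],[-38,41,0],1],[[0,0,0],[-38,41,0],1],[[0,0,0],[-38,41,0],1],[[0,0,0],[-38,41,0],1],[[0,0,0],[-38,41,0],1],[[0,0,0],[-38,41,0],1],[[0,0,0],[-38,41,0],1],[[0,0,0],[-38,41,0],1],[[0,0,0],[-38,41,0],1],[[0,0,0],[-38,41,0],1],[[0,0,0],[-38,41,0],1]])

```text
time_s: 2.28
ee_pos: [0.5701, -0.16, 0.3287]
eef_rot: [-3.141, -0.0, 1.298]
force: [0.8, 0.9, -0.0]
grip_width: 0.0938
```

Run:
```python
from h import *
o=ctrl.get_obs();print(o['qpos'])
plan([0.60,-0.21,0.33],1.22)
K,R,t=cal('wrist');T=Ro.from_euler('xyz',o['eef_rot']);print('cam z in tool',T.inv().apply(R.T[:,2]),'cam x',T.inv().apply(R.T[:,0]),'pos',T.inv().apply(-R.T@t-o['ee_pos']))
print(w2px('wrist',[.625,-.243,.04]))
cv2.imwrite('pics/w1.png',ctrl.camera('wrist')[:,:,::-1])
```

```text
[-3.35501596e-01  3.41179802e-01  1.17207601e+00  3.94035552e-05
  1.62855801e+00 -1.63333055e+00]
pos [ 0.5701 -0.16    0.3287] rot [-3.1414e+00 -1.0000e-04  1.2978e+00] t 2.27
shift mm [-40.1  42.3  -1.3] turn deg [-0.01 -0.    4.46]
cam z in tool [-5.59969009e-05  2.46792201e-01  9.69068422e-01] cam x [ 9.99999942e-01 -3.10959321e-04  1.36976121e-04] pos [ 1.51094082e-05 -7.17898963e-02 -1.85631656e-01]
[241.31180411 232.43991539]
```

View pics/w1.png

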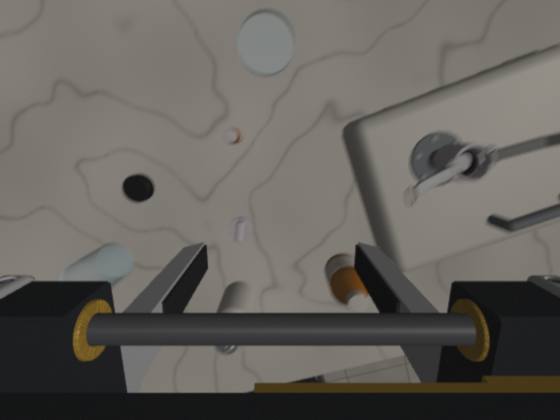

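Request:
drive_tool(increments=[[[0,0,0],[-25,28,0],1],[[0,0,0],[-25,28,0],1],[[0,0,0],[-15,17,30],1],[[0,0,0],[0,0,50],1],[[0,0,4.5],[0,0,49],1],[[0,0,0],[0,0,0],1],[[0,0,0],[0,0,0],1]])

```text
time_s: 3.2
ee_pos: [0.6229, -0.2408, 0.2024]
eef_rot: [3.139, 0.0, 1.221]
force: [-0.2, 0.7, 1.2]
grip_width: 0.094
```

Run:
```python
from h import *
o=ctrl.get_obs();c=cal('wrist')
im=ctrl.camera('wrist')[:,:,::-1]
print(o['ee_pos'],o['eef_rot'],w2px('wrist',o['ee_pos']*[1,1,0]+[0,0,.048],c))
import pickle;pickle.dump(c,open('c2.pkl','wb'))
cv2.imwrite('pics/w2.png',im); crop(im,230,330,150,250,6,'pics/w2c.png')
```

```text
[ 0.62286659 -0.24077818  0.20242926] [3.13892873e+00 2.59543940e-04 1.22118805e+00] [280.69069552 204.30359802]
```

View pics/w2c.png

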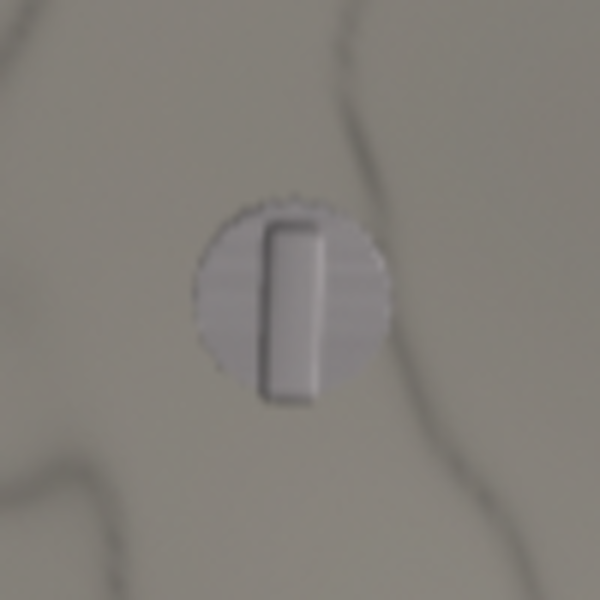

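View pics/w2.png

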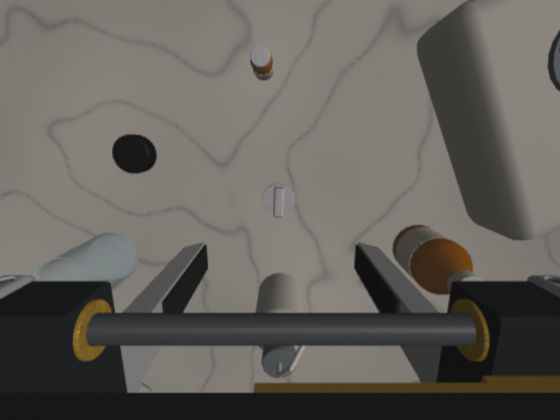

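Run:
```python
from h import *
import pickle;c=pickle.load(open('c2.pkl','rb'))
P=lambda x,y,z:px2w('wrist',(230+(x+.5)/6-.5,150+(y+.5)/6-.5),z,c)
print('rim',P(292,298,.03),'lug',P(294.5,312,.048))
for a,b in [((323,235),(316,395)),((276,235),(266,392)),((298,224),(292,400))]:
    d=P(*a,.048)-P(*b,.048);print(np.linalg.norm(d),np.degrees(np.arctan2(d[1],d[0])))
# rim radius
print(np.linalg.norm(P(194,298,.03)-P(390,298,.03)))
p=(P(292,298,.03)+P(294.5,312,.048))/2
plan([p[0],p[1],.1],1.25)
```

```text
rim [ 0.61955202 -0.24273149  0.03      ] lug [ 0.61904597 -0.24187794  0.048     ]
0.03148725215018494 157.6314784646497
0.030927929764306108 156.1285758761686
0.034599699843552385 157.9781092189759
0.0397034718060558
pos [ 0.623  -0.2408  0.2028] rot [3.1379e+00 3.0000e-04 1.2209e+00] t 3.25
shift mm [ -2.6  -3.4 102.8] turn deg [ 0.21  0.02 -1.67]
```

Request:
drive_tool(increments=[[[0,0,2.6],[-2.6,-3.4,0],0.6],[[0,0,0],[0,0,50],0.6],[[0,0,0],[0,0,50],0.5],[[0,0,0],[0,0,30],0.5],[[0,0,0],[0,0,15],0.5],[[0,0,0],[0,0,0],0.5],[[0,0,0],[0,0,0],0.5],[[0,0,0],[0,0,0],0.5]])

```text
time_s: 4.25
ee_pos: [0.6187, -0.2421, 0.0564]
eef_rot: [3.14, 0.0, 1.174]
force: [0.2, 0.9, 0.1]
grip_width: 0.047
```

Run:
```python
from h import *
plan([0.6193,-0.2423,.0495],1.175)
c=cal('wrist')
im=ctrl.camera('wrist')[:,:,::-1]
cv2.imwrite('pics/w3.png',im)
```

```text
pos [ 0.6187 -0.2421  0.0564] rot [3.1395e+00 1.0000e-04 1.1742e+00] t 4.25
shift mm [0.  0.6 6.9] turn deg [ 0.12  0.   -0.05]
```

View pics/w3.png

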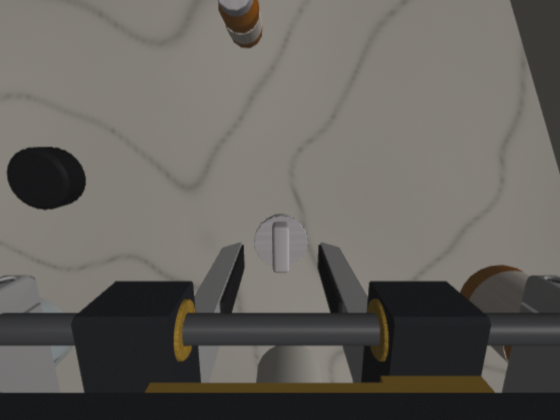

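Request:
drive_tool(increments=[[[0,0,0],[0,0.6,6.5],0.5],[[0,0,0],[0,0,0],0.5],[[0,0,0],[0,0,0],0],[[0,0,0],[0,0,0],0],[[0,0,0],[0,0,0],0],[[0,0,0],[0,0,0],0],[[0,0,0],[0,0,0],0],[[0,0,0],[0,0,0],0]], squeeze=50)

```text
time_s: 5.3
ee_pos: [0.6187, -0.2421, 0.0485]
eef_rot: [3.142, -0.0, 1.174]
force: [-0.5, 0.0, 0.1]
grip_width: 0.0005
```

Run:
```python
from h import *
o=ctrl.get_obs();print(o['ee_pos'],o['eef_rot'],o['grip_width'],o['force'])
plan([0.578,0.02,.33],0.06)
c=cal('wrist')
im=ctrl.camera('wrist')[:,:,::-1]
crop(im,200,360,180,300,5,'pics/w4.png')
```

```text
[ 0.61867125 -0.24206905  0.04848422] [ 3.14154975e+00 -5.66886044e-06  1.17399847e+00] 0.00045992482788150517 [-0.52017347  0.02816962  0.14243099]
pos [ 0.6187 -0.2421  0.0485] rot [ 3.1415 -0.      1.174 ] t 5.3
shift mm [ 226.  -138.8 -281.5] turn deg [ 0.   -0.   63.83]
```

View pics/w4.png

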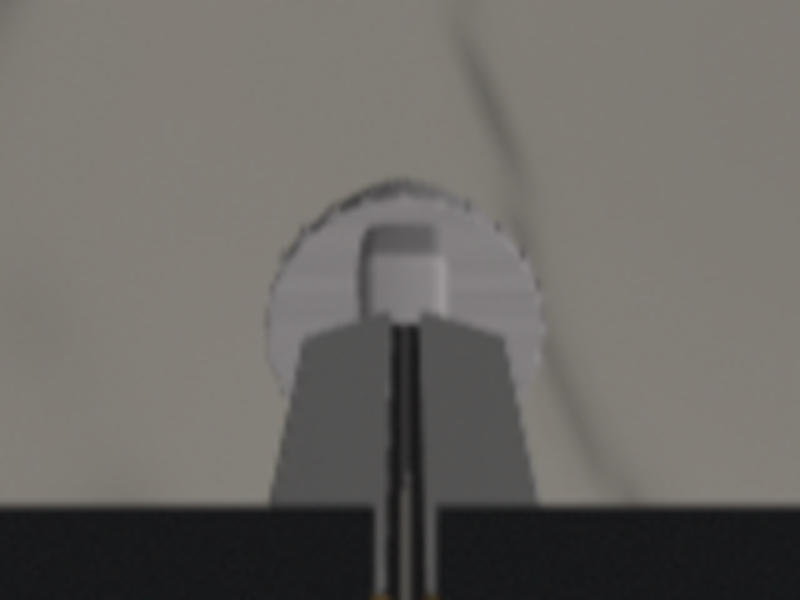

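Run:
```python
from h import *
c=cal('wrist')
P=lambda x,y,z:px2w('wrist',(200+(x+.5)/5-.5,180+(y+.5)/5-.5),z,c)
o=ctrl.get_obs();T=Ro.from_euler('xyz',o['eef_rot'])
for q in [(405,315,.03),(405,180,.03),(268,320,.03),(543,320,.03),(405,225,.048),(405,253,.048)]:
    p=P(*q);print(q,p.round(4),(1e3*T.inv().apply(p-o['ee_pos'])).round(1))
for z in (17,10,0,-10):
    p=o['ee_pos']+T.apply([0,-8e-3,z*1e-3]);u=w2px('wrist',p,c);print(z,(u-[200,180])*5)
```

```text
(405, 315, 0.03) [ 0.6179 -0.2418  0.03  ] [-0.  -0.8 18.4]
(405, 180, 0.03) [ 0.5994 -0.2341  0.03  ] [ -0.1 -20.8  18.4]
(268, 320, 0.03) [ 0.6109 -0.2603  0.03  ] [-19.8  -0.1  18.4]
(543, 320, 0.03) [ 0.6262 -0.2238  0.03  ] [19.8 -0.1 18.4]
(405, 225, 0.048) [ 0.6008 -0.2346  0.048 ] [ -0.  -19.3   0.4]
(405, 253, 0.048) [ 0.6043 -0.2361  0.048 ] [ -0.  -15.6   0.4]
17 [403.35061817 268.38506512]
10 [403.34988433 283.7327969 ]
0 [403.34874771 307.50432072]
-10 [403.34749262 333.75344497]
```

Request:
drive_tool(increments=[[[0,0,0],[0,0,0],0.3],[[0,0,0],[0,0,0],0.3],[[0,0,0],[0,0,0],0.3],[[0,0,0],[0,0,2],0.3],[[0,0,0],[0,0,0],0.3]])

```text
time_s: 5.98
ee_pos: [0.6186, -0.242, 0.0462]
eef_rot: [-3.141, -0.0, 1.174]
force: [-0.1, 1.2, -0.6]
grip_width: 0.0282
```

Run:
```python
from h import *
im=ctrl.camera('wrist')[:,:,::-1]
crop(im,200,360,180,300,5,'pics/w5.png')
```

```text
(no output)
```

View pics/w5.png

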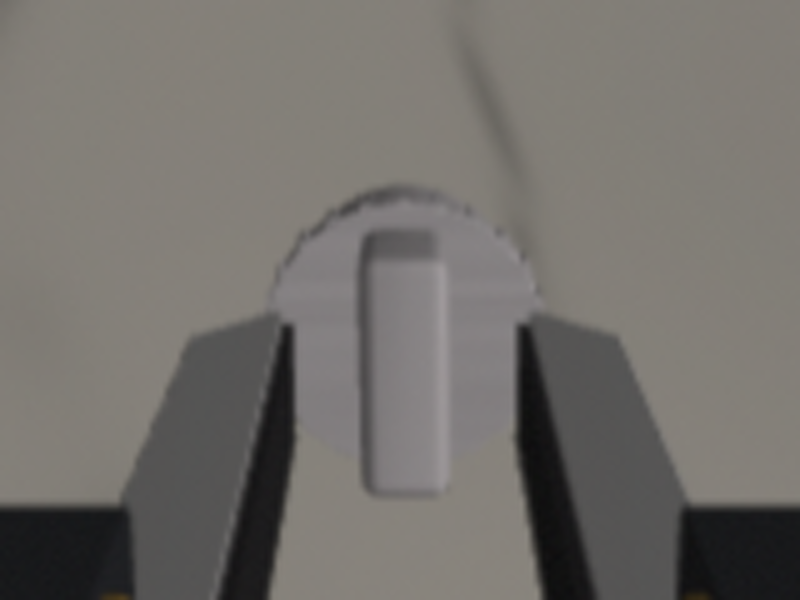

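Request:
drive_tool(increments=[[[0,0,0],[0,0,4],0.3],[[0,0,0],[0,0,4],0.3],[[0,0,0],[0,0,0],0.3],[[0,0,0],[0,0,0],0.3]])

```text
time_s: 6.52
ee_pos: [0.6187, -0.242, 0.0384]
eef_rot: [-3.142, -0.0, 1.174]
force: [-0.7, -0.6, -0.3]
grip_width: 0.0282
```

Run:
```python
from h import *
im=ctrl.camera('wrist')[:,:,::-1]
crop(im,200,360,180,300,5,'pics/w6.png')
```

```text
(no output)
```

View pics/w6.png

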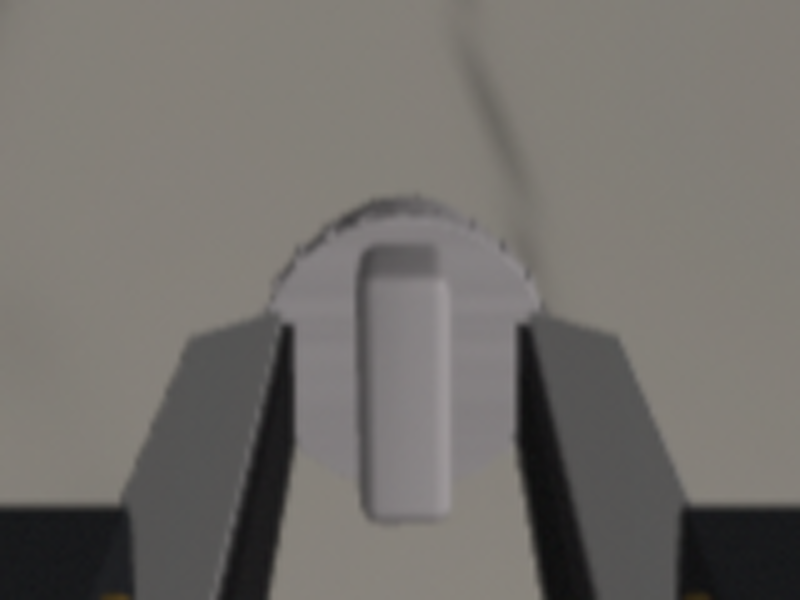

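Request:
drive_tool(increments=[[[0,0,0],[0,0.5,4],0.3],[[0,0,0],[0,0,3],0.3],[[0,0,0],[0,0,0],0.3],[[0,0,0],[0,0,1],0.3],[[0,0,0],[0,0,0],0.3]])

```text
time_s: 7.2
ee_pos: [0.6191, -0.2423, 0.0304]
eef_rot: [3.142, 0.0, 1.174]
force: [-0.3, -0.7, -0.4]
grip_width: 0.0281
```

Run:
```python
from h import *
im=ctrl.camera('wrist')[:,:,::-1]
crop(im,200,360,180,300,5,'pics/w7.png')
cv2.imwrite('pics/s7.png',ctrl.camera('scene')[:,:,::-1])
crop(cv2.imread('pics/s7.png'),160,300,170,350,4,'pics/s7c.png')
```

```text
(no output)
```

View pics/w7.png

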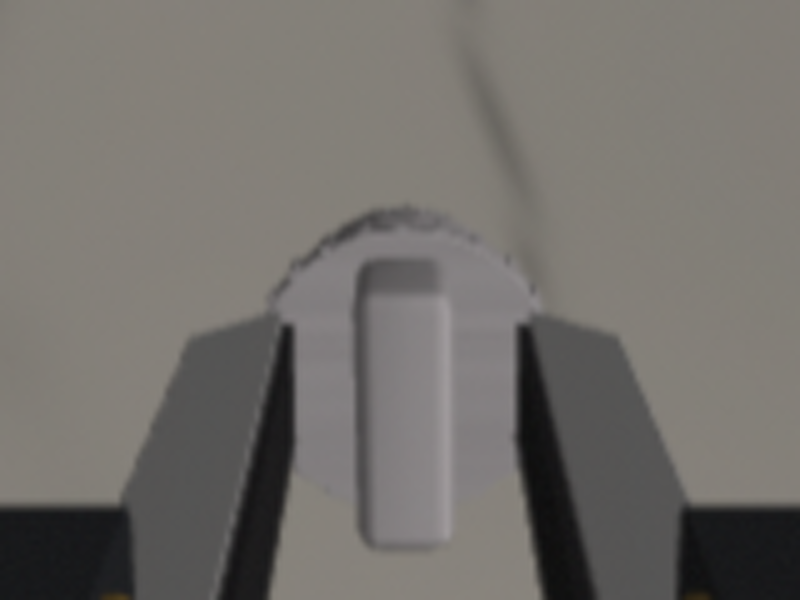

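View pics/s7c.png

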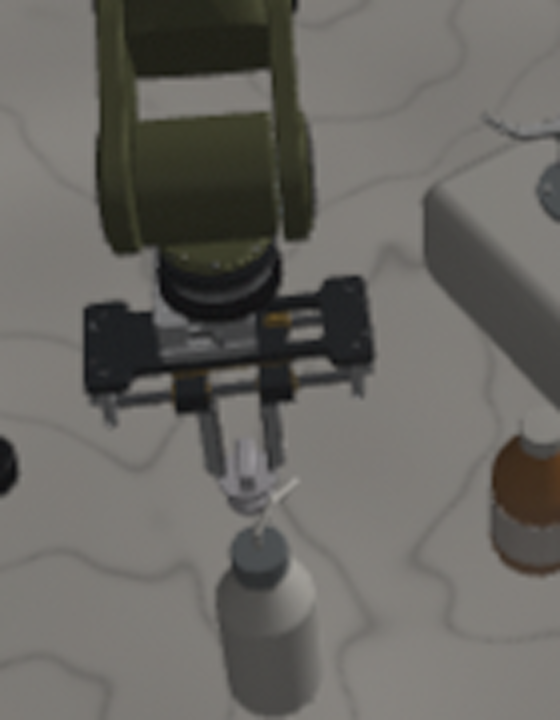

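Request:
drive_tool(increments=[[[0,0,0],[0,0,2],0.3],[[0,0,0],[0,0,0],0.3],[[0,0,0],[0,0,0],0],[[0,0,0],[0,0,0],0],[[0,0,0],[0,0,0],0],[[0,0,0],[0,0,0],0]], squeeze=50)

```text
time_s: 8.05
ee_pos: [0.6191, -0.2423, 0.0285]
eef_rot: [3.142, -0.0, 1.174]
force: [-1.0, 0.1, -0.3]
grip_width: 0.0117
```

Run:
```python
from h import *
im=ctrl.camera('wrist')[:,:,::-1]
crop(im,200,360,180,300,5,'pics/w8.png')
o=ctrl.get_obs();print(o['ee_pos'],o['eef_rot'],o['grip_width'],o['force'])
plan([0.578,0.055,.33],0.06)
```

```text
[ 0.61913718 -0.24223857  0.02846592] [ 3.14156766e+00 -6.57853268e-06  1.17407568e+00] 0.011450509113580011 [-0.16975792 -1.05390631  0.27935781]
pos [ 0.6191 -0.2422  0.0285] rot [ 3.1416 -0.      1.1741] t 8.1
shift mm [ 258.3 -152.8 -301.5] turn deg [ 0.   -0.   63.83]
```

View pics/w8.png

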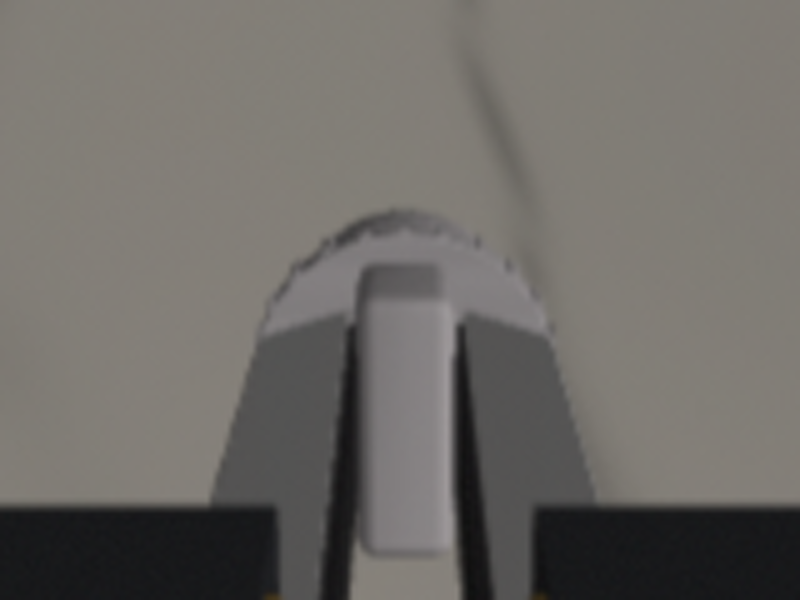

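Request:
drive_tool(increments=[[[0,0,0],[0,0,-10],0],[[0,0,0],[0,0,-45],0],[[0,0,0],[0,0,-55],0],[[0,0,0],[0,0,-55],0],[[0,0,0],[0,0,-55],0],[[0,0,0],[0,0,-51],0],[[0,0,0],[40,-26,0],0],[[0,0,0],[45,-28,0],0],[[0,0,0],[45,-28,0],0],[[0,0,0],[40,-26,0],0],[[0,0,0],[34,-22,0],0],[[0,0,10.6],[0,0,0],0],[[0,0,10.6],[0,0,0],0],[[0,0,10.6],[0,0,0],0],[[0,0,10.6],[0,0,0],0],[[0,0,10.6],[0,0,0],0],[[0,0,10.6],[0,0,0],0],[[0,0,0],[0,0,0],0],[[0,0,0],[0,0,0],0]])

```text
time_s: 10.48
ee_pos: [0.578, -0.0038, 0.2997]
eef_rot: [3.142, -0.0, 0.068]
force: [0.1, 0.4, -2.1]
grip_width: 0.0114
```

Run:
```python
from h import *
import pickle
o=ctrl.get_obs();c=cal('wrist');pickle.dump((c,o),open('c9.pkl','wb'))
im=ctrl.camera('wrist')[:,:,::-1]
cv2.imwrite('pics/w9.png',im)
print(o['ee_pos'],o['eef_rot'],o['grip_width'],o['force'],o['qpos'],w2px('wrist',[.578,.057,.185],c))
```

```text
[ 0.57796103 -0.00383565  0.2996975 ] [ 3.14154609e+00 -1.53098617e-04  6.83601360e-02] 0.011437388415314075 [ 0.09911556  0.42496485 -2.14858712] [-6.99914805e-02  3.11454373e-01  1.27557543e+00 -2.50092965e-05
  1.55440479e+00 -1.38351205e-01] [285.23961902 152.16129744]
```

View pics/w9.png

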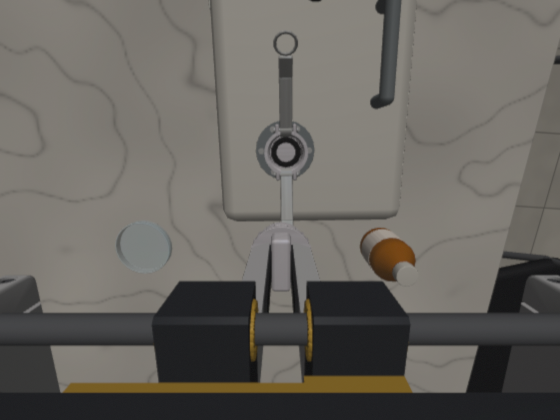

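Run:
```python
from h import *
im=cv2.imread('pics/w9.png'); crop(im,235,335,100,200,6,'pics/w9a.png'); crop(im,235,335,20,120,6,'pics/w9b.png'); crop(im,230,330,190,300,5,'pics/w9c.png')
```

```text
(no output)
```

View pics/w9a.png

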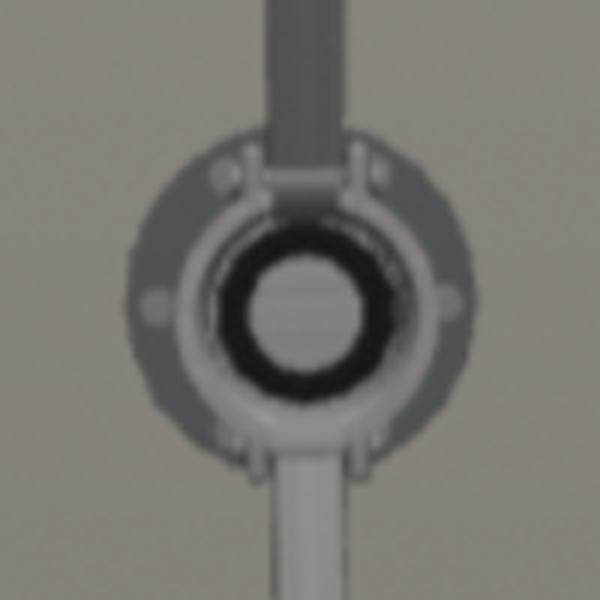

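View pics/w9b.png

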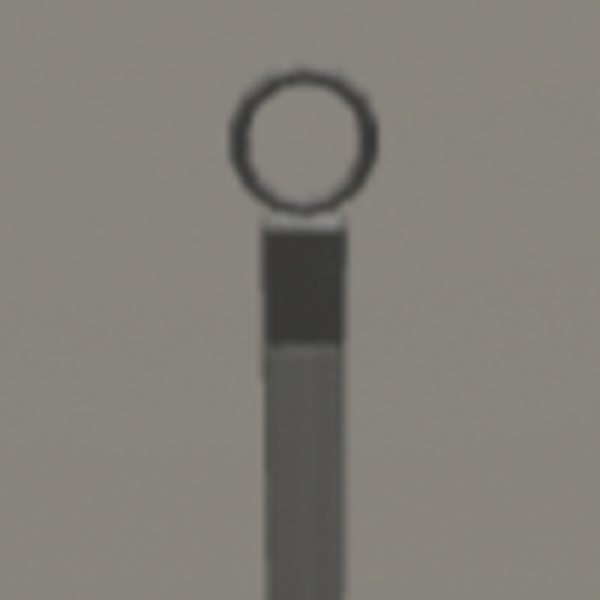

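View pics/w9c.png

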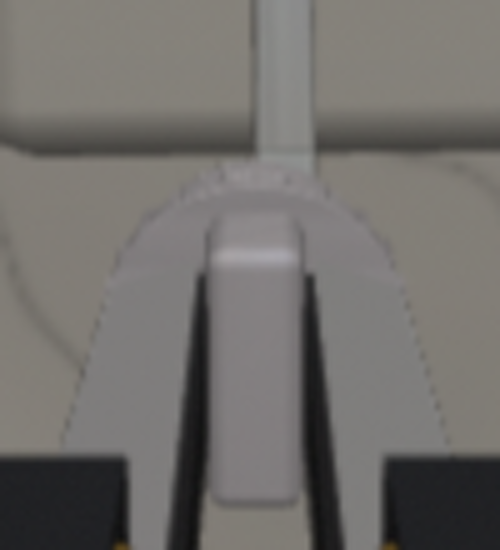

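Run:
```python
from h import *
import pickle
c,o=pickle.load(open('c9.pkl','rb'))
P=lambda x,y,z:px2w('wrist',(235+(x+.5)/6-.5,100+(y+.5)/6-.5),z,c)
m=P(307.5,313,.185);s=P(305,314.5,.1695);print('mouth',m,'seal',s)
print('dia',np.linalg.norm(P(175,313,.185)-P(440,313,.185)),'seal',np.linalg.norm(P(217,313,.1695)-P(393,313,.1695)))
r=P(304,142-480,.218);print('ring',r,r-m,np.degrees(np.arctan2(r[1]-m[1],r[0]-m[0])))
b=P(310,480,.183);print('b',b-m)
T=Ro.from_euler('xyz',o['eef_rot'])
# plug rim seen: crop c, rim left/right extents
Q=lambda x,y,z:px2w('wrist',(230+(x+.5)/5-.5,190+(y+.5)/5-.5),z,c)
z0=o['ee_pos'][2]-.0285
for q in [(254,247,z0+.048),(254,500,z0+.048),(250,165,z0+.030)]:
    print(q,(1e3*T.inv().apply(Q(*q)-o['ee_pos'])).round(1))
```

```text
mouth [0.57855221 0.05743322 0.185     ] seal [0.57844684 0.05663415 0.1695    ]
dia 0.04330295957409423 seal 0.030243935093587682
ring [0.57123707 0.14340692 0.218     ] [-0.00731514  0.0859737   0.033     ] 94.86334519494213
b [ 0.0024595  -0.02743742 -0.002     ]
(254, 247, np.float64(0.319197500215254)) [ -0.5 -16.  -19.5]
(254, 500, np.float64(0.319197500215254)) [ -0.5  16.5 -19.5]
(250, 165, np.float64(0.30119750021525404)) [ -1.  -21.   -1.5]
```

Request:
drive_tool(increments=[[[0,0,-1],[0,0,0],0],[[0,0,0],[6,-30,0],0],[[0,0,0],[0,-30.7,0],0],[[0,0,0],[0,0,40],0],[[0,0,0],[0,0,30],0],[[0,0,0],[0,0,5],0],[[0,0,0],[0,0,0],0],[[0,0,0],[0,0,0],0]])

```text
time_s: 11.52
ee_pos: [0.5796, 0.0571, 0.2259]
eef_rot: [3.142, -0.002, 0.082]
force: [0.6, 0.3, -1.1]
grip_width: 0.0118
```

Run:
```python
from h import *
plan([.579,.0571,.225],0.085)
cv2.imwrite('pics/w10.png',ctrl.camera('wrist')[:,:,::-1])
s=ctrl.camera('scene')[:,:,::-1]
crop(s,250,370,110,240,6,'pics/s10.png')
```

```text
pos [0.5796 0.0571 0.2259] rot [ 3.1415e+00 -2.1000e-03  8.1800e-02] t 11.53
shift mm [-0.6 -0.1  0.9] turn deg [ 0.01 -0.12 -0.18]
```

View pics/w10.png

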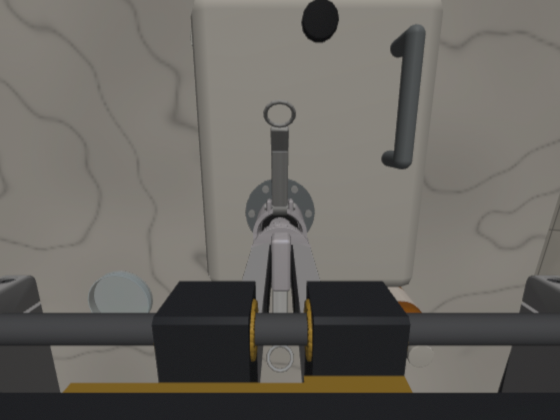

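View pics/s10.png

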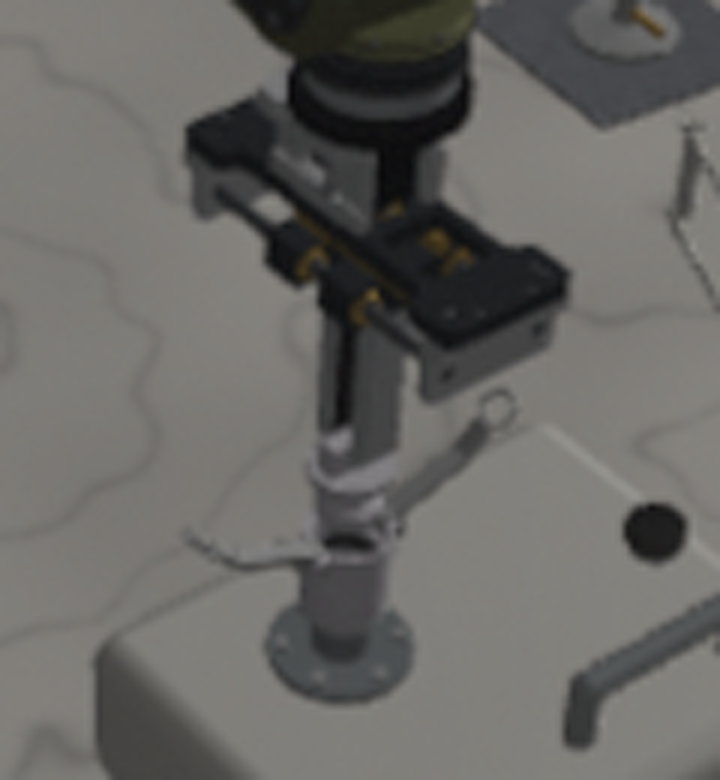

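Request:
drive_tool(increments=[[[0,-0.1,0],[-0.6,0,6],0],[[0,0,0],[0,0,4],0],[[0,0,0],[0,0,3],0],[[0,0,0],[0,0,2],0],[[0,0,0],[0,0,0],0]])

```text
time_s: 12.25
ee_pos: [0.5785, 0.0571, 0.2094]
eef_rot: [-3.142, 0.002, 0.082]
force: [0.2, -0.2, -2.1]
grip_width: 0.0119
```

Request:
drive_tool(increments=[[[0,0,0],[0.3,0,2],0],[[0,0,0],[0,0,2],0],[[0,0,0],[0,0,2],0],[[0,0,0],[0,0,2],0],[[0,0,0],[0,0,0],0]])

```text
time_s: 12.88
ee_pos: [0.5787, 0.0572, 0.2012]
eef_rot: [-3.141, 0.002, 0.082]
force: [-0.3, 1.9, -1.9]
grip_width: 0.0113
```

Request:
drive_tool(increments=[[[0,0,0],[0,0,2],0],[[0,0,0],[0,0,2],0],[[0,0,0],[0,0,1],0],[[0,0,0],[0,0,0],0]])

```text
time_s: 13.38
ee_pos: [0.5789, 0.0572, 0.1971]
eef_rot: [-3.142, 0.001, 0.082]
force: [-0.9, 2.0, 4.7]
grip_width: 0.0115
```

Request:
drive_tool(increments=[[[0,0,0],[0,0,1.5],0],[[0,0,0],[0,0,1],0],[[0,0,0],[0,0,0],0]])

```text
time_s: 13.75
ee_pos: [0.579, 0.0572, 0.1949]
eef_rot: [-3.142, 0.0, 0.082]
force: [-2.0, 2.0, 8.0]
grip_width: 0.0115
```

Request:
drive_tool(increments=[[[0,0,0],[0,0,1.5],0],[[0,0,0],[0,0,1],0],[[0,0,0],[0,0,0],0],[[0,0,0],[0,0,0],0]])

```text
time_s: 14.25
ee_pos: [0.5791, 0.0572, 0.1929]
eef_rot: [-3.142, -0.0, 0.082]
force: [-2.7, 1.9, 11.4]
grip_width: 0.0116
```

Request:
drive_tool(increments=[[[0,0,0],[-0.4,0,1],0],[[0,0,0],[0,0,1],0],[[0,0,0],[0,0,0],0],[[0,0,0],[0,0,0],0]])

```text
time_s: 14.75
ee_pos: [0.579, 0.0572, 0.1914]
eef_rot: [-3.142, -0.001, 0.082]
force: [-2.8, 2.0, 14.2]
grip_width: 0.0112
```

Request:
drive_tool(increments=[[[0,0,0],[-0.4,0.2,1],0],[[0,0,0],[0,0,0.7],0],[[0,0,0],[0,0,0],0],[[0,0,0],[0,0,0],0]])

```text
time_s: 15.25
ee_pos: [0.579, 0.0572, 0.1907]
eef_rot: [-3.141, -0.003, 0.082]
force: [-3.4, 2.7, 19.8]
grip_width: 0.0114
```

Request:
drive_tool(increments=[[[0,0,0],[0,0,0],0],[[0,0,0],[0,0,0],0],[[0,0,0],[0,0,0],0.35],[[0,0,0],[0,0,0],0.35],[[0,0,0],[0,0,0],0.35],[[0,0,0],[0,0,-10],0.35],[[0,0,0],[0,0,-40],0.5],[[0,0,0],[0,0,-50],0.7],[[0,0,0],[0,55,0],1],[[0,0,0],[0,0,0],1],[[0,0,0],[0,0,0],1]])

```text
time_s: 16.62
ee_pos: [0.5825, 0.0022, 0.2878]
eef_rot: [-3.141, 0.002, 0.081]
force: [0.8, 0.3, -0.4]
grip_width: 0.08
```

Run:
```python
from h import *
import pickle
o=ctrl.get_obs();c=cal('wrist');pickle.dump((c,o),open('c11.pkl','wb'))
im=ctrl.camera('wrist')[:,:,::-1];cv2.imwrite('pics/w11.png',im)
s=ctrl.camera('scene')[:,:,::-1]
crop(s,250,370,110,240,6,'pics/s11.png')
crop(im,220,340,90,210,5,'pics/w11c.png')
print(o['ee_pos'],o['eef_rot'],w2px('wrist',[.5785,.0571,.185],c))
```

```text
[0.58253659 0.00220352 0.28783736] [-3.14138765e+00  1.92889393e-03  8.10213836e-02] [281.65845447 158.76576259]
```

View pics/w11c.png

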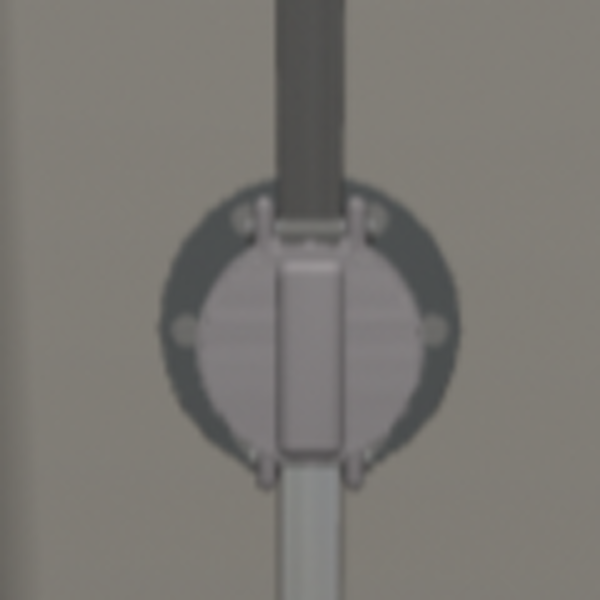

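View pics/s11.png

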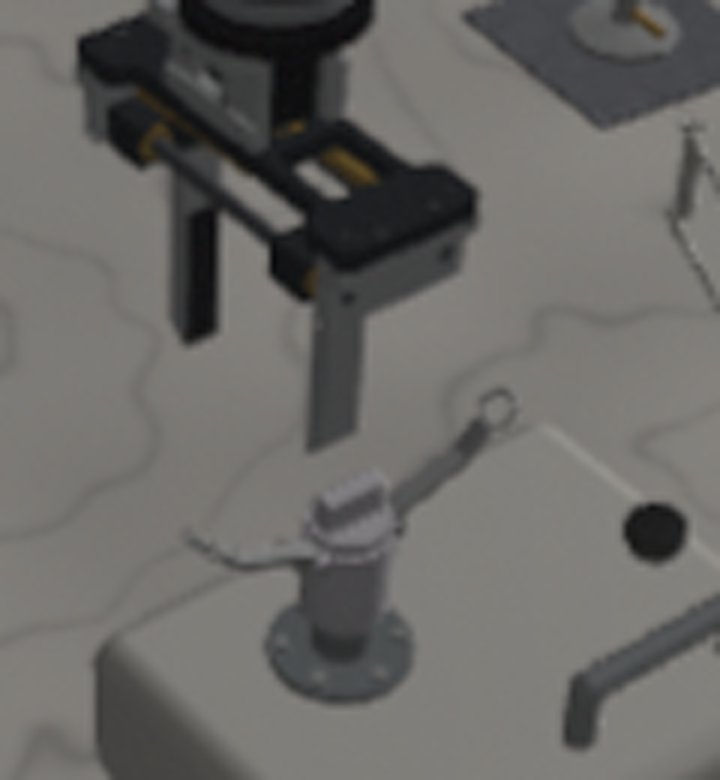

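Request:
drive_tool(increments=[[[0,0,-10.5],[0,0,0],1],[[0,0,-10.5],[0,0,0],1],[[0,0,-10.5],[0,0,0],1],[[0,0,-10.5],[0,0,0],1],[[0,0,-10.5],[0,0,0],1],[[0,0,-10.5],[0,0,0],1],[[0,0,-10.5],[0,0,0],1],[[0,0,-10.5],[0,0,0],1],[[0,0,-6.2],[0,0,0],1],[[0,0,0],[30,0,0],1],[[0,0,0],[25,1,0],1],[[0,0,0],[0,0,0],1],[[0,0,0],[0,0,0],1]])

```text
time_s: 18.35
ee_pos: [0.5789, 0.0568, 0.2877]
eef_rot: [-3.14, 0.0, 1.656]
force: [0.2, -0.2, -1.1]
grip_width: 0.0941
```

Run:
```python
from h import *
import pickle
o=ctrl.get_obs();c=cal('wrist');pickle.dump((c,o),open('c12.pkl','wb'))
im=ctrl.camera('wrist')[:,:,::-1];cv2.imwrite('pics/w12.png',im)
plan([.5787,.0571,.235],1.656)
print(o['grip_width'],o['qpos'],w2px('wrist',[.5785,.0571,.185],c))
```

```text
pos [0.579  0.0565 0.2877] rot [-3.1397e+00  2.0000e-04  1.6557e+00] t 18.4
shift mm [ 0.6 -0.1 52.7] turn deg [-0.11  0.01 -0.01]
0.09410204464156541 [ 3.50254832e-02  3.25138120e-01  1.28467815e+00 -2.24314406e-04
  1.53363452e+00 -1.62130511e+00] [280.81293798 215.23881375]
```

View pics/w12.png

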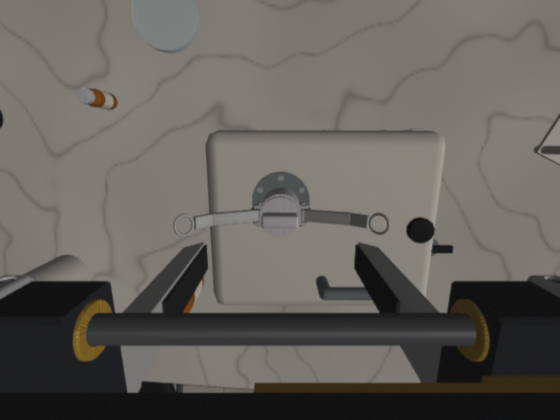

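Request:
drive_tool(increments=[[[0,0,0],[0.6,0,30],1],[[0,0,0],[0,0,30],1],[[0,0,0],[0,0,10],1],[[0,0,0],[0,0,0],1],[[0,0,0],[0,0,0],1]])

```text
time_s: 19.02
ee_pos: [0.5792, 0.0574, 0.2191]
eef_rot: [3.142, 0.0, 1.656]
force: [-0.4, -0.2, -0.6]
grip_width: 0.0944
```

Run:
```python
from h import *
im=ctrl.camera('wrist')[:,:,::-1];cv2.imwrite('pics/w13.png',im)
s=ctrl.camera('scene')[:,:,::-1]
crop(s,250,370,110,240,6,'pics/s13.png')
plan([.5787,.0571,.20],1.656)
```

```text
pos [0.5791 0.0575 0.2188] rot [-3.1415e+00  1.0000e-04  1.6558e+00] t 19.12
shift mm [-0.3 -0.5 18.8] turn deg [-0.01  0.01 -0.01]
```

View pics/w13.png

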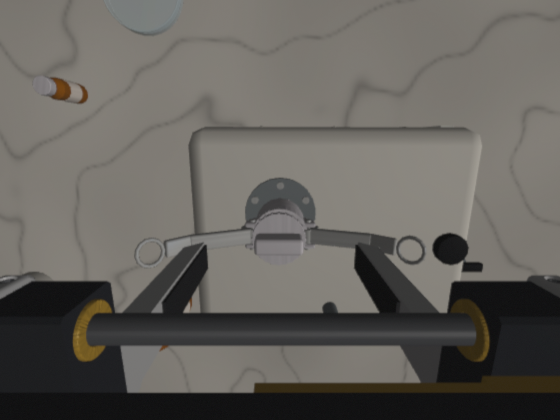

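View pics/s13.png

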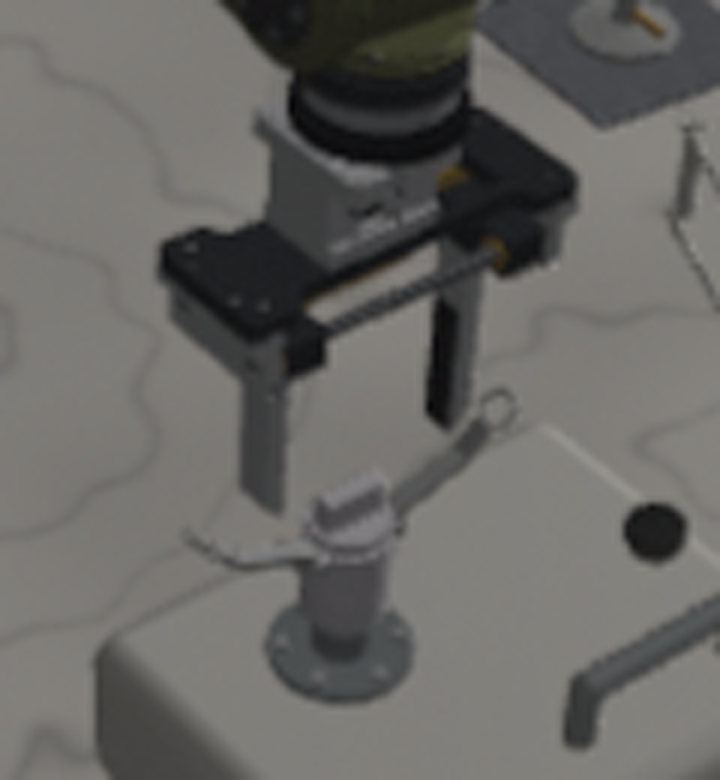

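Request:
drive_tool(increments=[[[0,0,0],[-0.3,0,4],1],[[0,0,0],[0,0,4],1],[[0,0,0],[0,0,4],1],[[0,0,0],[0,0,2],1],[[0,0,0],[0,0,0],1]])

```text
time_s: 19.75
ee_pos: [0.5787, 0.0572, 0.2036]
eef_rot: [-3.14, -0.0, 1.656]
force: [0.3, 0.6, -0.8]
grip_width: 0.0944
```

Request:
drive_tool(increments=[[[0,0,0],[0,0,2.5],1],[[0,0,0],[0,0,2.5],1],[[0,0,0],[0,0,2.5],1],[[0,0,0],[0,0,2.5],1],[[0,0,0],[0,0,0],1]])

```text
time_s: 20.38
ee_pos: [0.5787, 0.0572, 0.1935]
eef_rot: [-3.139, -0.0, 1.656]
force: [-0.2, 0.0, 0.0]
grip_width: 0.0941
```

Run:
```python
from h import *
im=ctrl.camera('wrist')[:,:,::-1];cv2.imwrite('pics/w14.png',im)
s=ctrl.camera('scene')[:,:,::-1]
crop(s,250,370,110,240,6,'pics/s14.png')
```

```text
(no output)
```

View pics/w14.png

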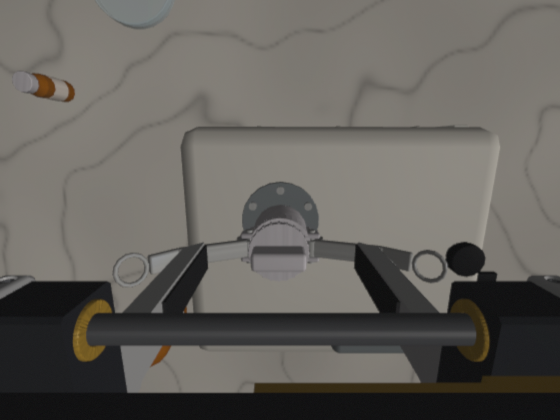

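View pics/s14.png

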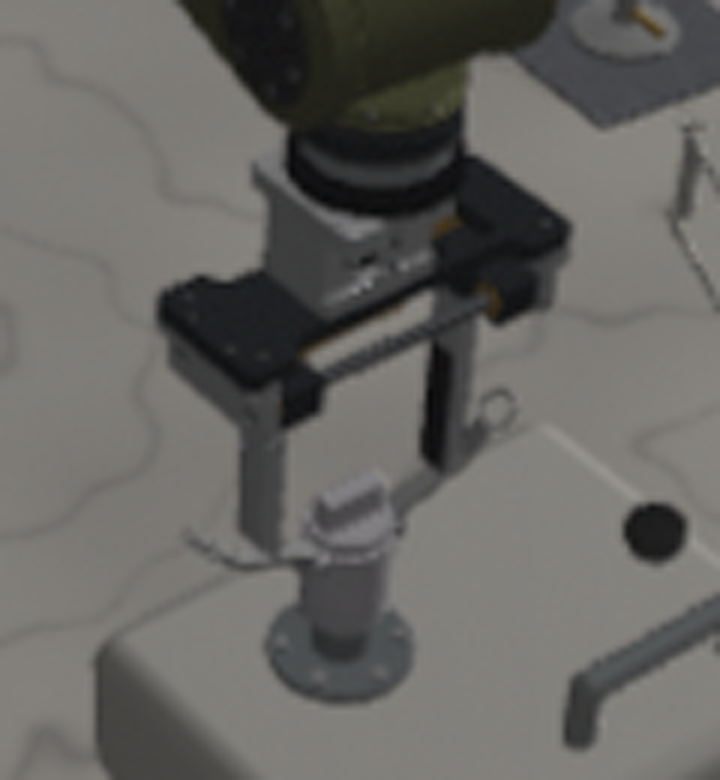

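Request:
drive_tool(increments=[[[0,0,0],[0,0,2.5],1],[[0,0,0],[0,0,2.5],1],[[0,0,0],[0,0,2.5],1],[[0,0,0],[0,0,2.5],1],[[0,0,0],[0,0,0],1]])

```text
time_s: 21.1
ee_pos: [0.5789, 0.0572, 0.1839]
eef_rot: [-3.141, -0.0, 1.656]
force: [0.4, 0.6, 3.6]
grip_width: 0.0939
```

Run:
```python
from h import *
im=ctrl.camera('wrist')[:,:,::-1];cv2.imwrite('pics/w15.png',im)
s=ctrl.camera('scene')[:,:,::-1]
crop(s,250,370,110,240,6,'pics/s15.png')
```

```text
(no output)
```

View pics/w15.png

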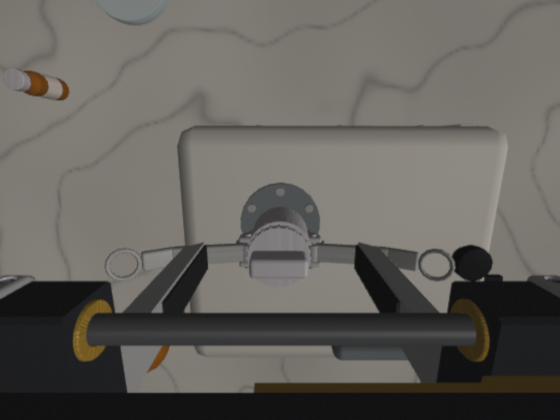

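View pics/s15.png

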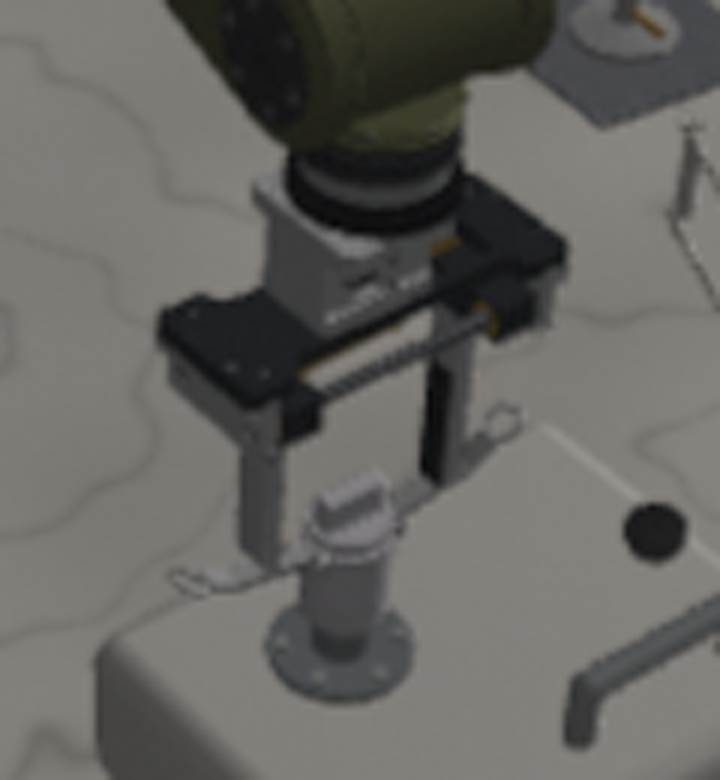

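Request:
drive_tool(increments=[[[0,0,0],[0,0,2.5],1],[[0,0,0],[0,0,2.5],1],[[0,0,0],[0,0,2.5],1],[[0,0,0],[0,0,2.5],1],[[0,0,0],[0,0,0],1]])

```text
time_s: 21.82
ee_pos: [0.5788, 0.0572, 0.1738]
eef_rot: [-3.14, 0.0, 1.656]
force: [1.4, 0.2, 2.0]
grip_width: 0.0941
```

Request:
drive_tool(increments=[[[0,0,0],[0,0,2],1],[[0,0,0],[0,0,2],1],[[0,0,0],[0,0,2],1],[[0,0,0],[0,0,0],1]])

```text
time_s: 22.32
ee_pos: [0.5787, 0.0572, 0.1678]
eef_rot: [-3.14, -0.0, 1.656]
force: [1.5, -0.2, 3.0]
grip_width: 0.094
```

Run:
```python
from h import *
im=ctrl.camera('wrist')[:,:,::-1];cv2.imwrite('pics/w16.png',im)
s=ctrl.camera('scene')[:,:,::-1]
crop(s,250,370,110,240,6,'pics/s16.png')
```

```text
(no output)
```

View pics/w16.png

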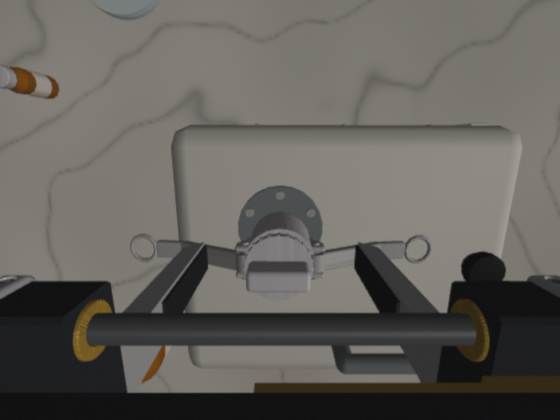

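View pics/s16.png

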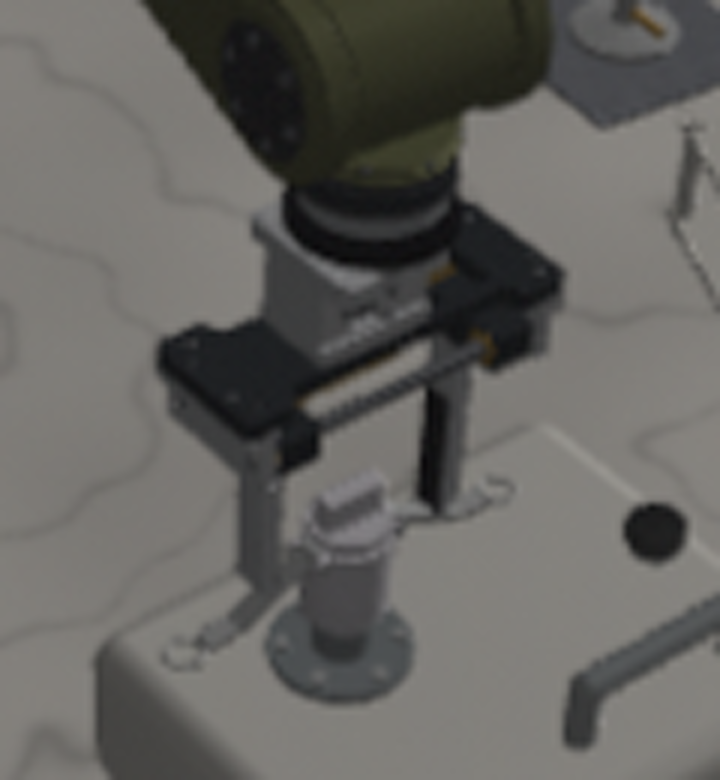

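Request:
drive_tool(increments=[[[0,0,0],[0,0,1.5],1],[[0,0,0],[0,0,1.5],1],[[0,0,0],[0,0,0],1]])

```text
time_s: 22.8
ee_pos: [0.5787, 0.0572, 0.1647]
eef_rot: [-3.14, -0.0, 1.656]
force: [0.1, 0.7, 4.1]
grip_width: 0.094
```

Request:
drive_tool(increments=[[[0,0,0],[0,0,1.5],1],[[0,0,0],[0,0,1.5],1],[[0,0,0],[0,0,0],1]])

```text
time_s: 23.18
ee_pos: [0.5786, 0.0572, 0.1617]
eef_rot: [-3.14, -0.0, 1.656]
force: [-0.2, -0.0, 3.7]
grip_width: 0.094
```

Request:
drive_tool(increments=[[[0,0,0],[0,0,1.5],1],[[0,0,0],[0,0,1.5],1],[[0,0,0],[0,0,0],1]])

```text
time_s: 23.55
ee_pos: [0.5786, 0.0572, 0.1586]
eef_rot: [-3.14, -0.0, 1.656]
force: [0.9, -0.0, 3.1]
grip_width: 0.0941
```

Request:
drive_tool(increments=[[[0,0,0],[0,0,1.5],1],[[0,0,0],[0,0,1.5],1],[[0,0,0],[0,0,0],1]])

```text
time_s: 23.92
ee_pos: [0.5786, 0.0572, 0.1555]
eef_rot: [-3.14, -0.0, 1.656]
force: [0.0, -0.6, 2.3]
grip_width: 0.0937
```

Request:
drive_tool(increments=[[[0,0,0],[0,0,1.5],1],[[0,0,0],[0,0,1.5],1],[[0,0,0],[0,0,0],1]])

```text
time_s: 24.3
ee_pos: [0.5786, 0.0572, 0.1525]
eef_rot: [-3.14, 0.0, 1.656]
force: [0.4, -0.1, 2.3]
grip_width: 0.0942
```

Run:
```python
from h import *
im=ctrl.camera('wrist')[:,:,::-1];cv2.imwrite('pics/w17.png',im)
s=ctrl.camera('scene')[:,:,::-1]
crop(s,250,370,110,240,6,'pics/s17.png')
```

```text
(no output)
```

View pics/w17.png

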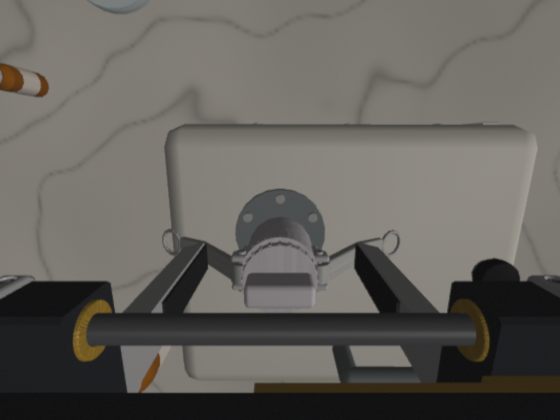

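View pics/s17.png

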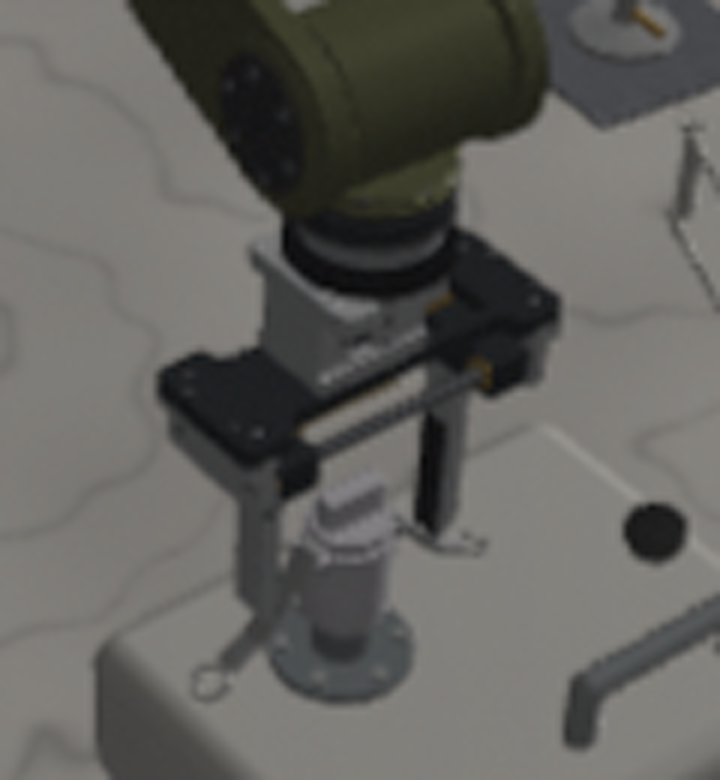

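Request:
drive_tool(increments=[[[0,0,0],[0,0,1.5],1],[[0,0,0],[0,0,1.5],1],[[0,0,0],[0,0,1.5],1],[[0,0,0],[0,0,0],1]], squeeze=12)

```text
time_s: 24.9
ee_pos: [0.5786, 0.0572, 0.148]
eef_rot: [-3.14, -0.0, 1.656]
force: [0.2, -0.8, 1.9]
grip_width: 0.0939
```

Request:
drive_tool(increments=[[[0,0,0],[0,0,0],0.96],[[0,0,0],[0,0,0],0.92],[[0,0,0],[0,0,0],0.88],[[0,0,0],[0,0,0],0.84],[[0,0,0],[0,0,0],0.84]], squeeze=12)

```text
time_s: 25.52
ee_pos: [0.5786, 0.0572, 0.1482]
eef_rot: [-3.14, -0.0, 1.656]
force: [0.9, -0.8, 0.5]
grip_width: 0.0789
```

Request:
drive_tool(increments=[[[0,0,0],[0,0,0],0.8],[[0,0,0],[0,0,0],0.76],[[0,0,0],[0,0,0],0.72],[[0,0,0],[0,0,0],0.68],[[0,0,0],[0,0,0],0.68]])

```text
time_s: 26.15
ee_pos: [0.5786, 0.0572, 0.1482]
eef_rot: [-3.14, -0.0, 1.656]
force: [-0.3, -0.8, 0.2]
grip_width: 0.0638
```

Run:
```python
from h import *
im=ctrl.camera('wrist')[:,:,::-1];cv2.imwrite('pics/w18.png',im)
s=ctrl.camera('scene')[:,:,::-1]
crop(s,250,370,110,240,6,'pics/s18.png')
```

```text
(no output)
```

View pics/w18.png

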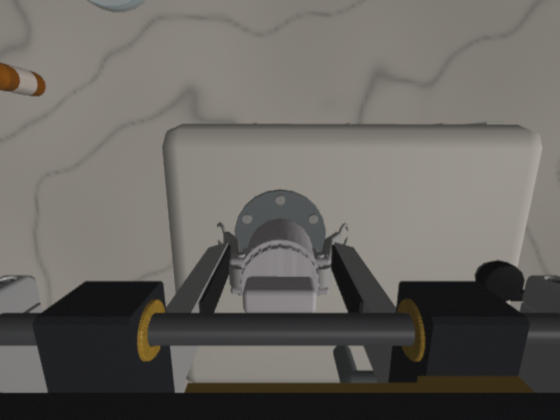

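View pics/s18.png

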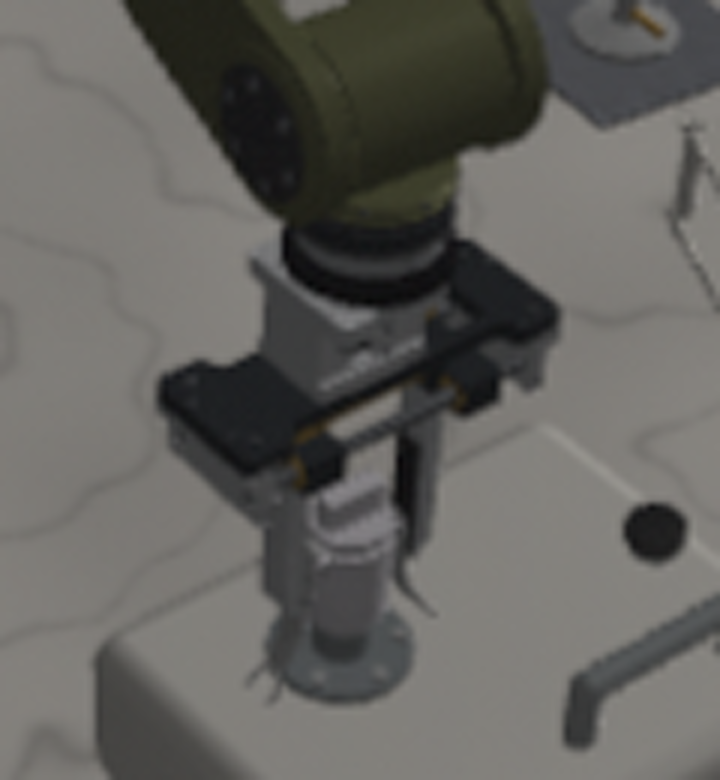

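Request:
drive_tool(increments=[[[0,0,0],[0,0,0],0.65],[[0,0,0],[0,0,0],0.62],[[0,0,0],[0,0,0],0.59],[[0,0,0],[0,0,0],0.56],[[0,0,0],[0,0,0],0.53],[[0,0,0],[0,0,0],0.5],[[0,0,0],[0,0,0],0.5],[[0,0,0],[0,0,0],0.5]])

```text
time_s: 27.25
ee_pos: [0.5786, 0.0566, 0.1481]
eef_rot: [-3.14, 0.001, 1.656]
force: [-0.0, -5.0, -3.6]
grip_width: 0.0545
```

Request:
drive_tool(increments=[[[0,0,0],[-0.6,0,0],0.5],[[0,0,0],[0,0,0],0.5],[[0,0,0],[0,0,0],0.5]], squeeze=16)

```text
time_s: 27.62
ee_pos: [0.5786, 0.0566, 0.1481]
eef_rot: [-3.14, -0.0, 1.656]
force: [0.5, -1.4, -4.9]
grip_width: 0.0547
```

Run:
```python
from h import *
im=ctrl.camera('wrist')[:,:,::-1];cv2.imwrite('pics/w19.png',im)
s=ctrl.camera('scene')[:,:,::-1]
crop(s,250,370,110,240,6,'pics/s19.png')
print(ctrl.get_obs()['grip_width'],ctrl.get_obs()['force'])
```

```text
0.054307842484953746 [-0.01310163 -1.07636431 -4.99748431]
```

View pics/w19.png

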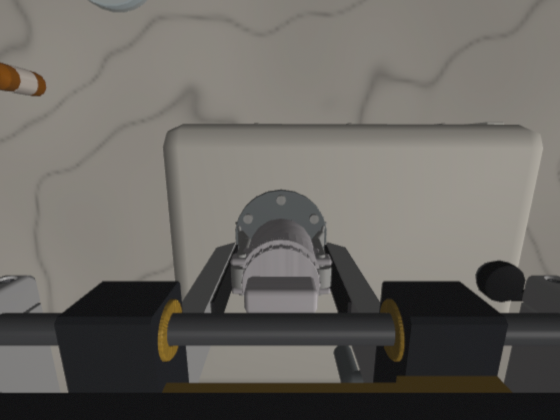

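View pics/s19.png

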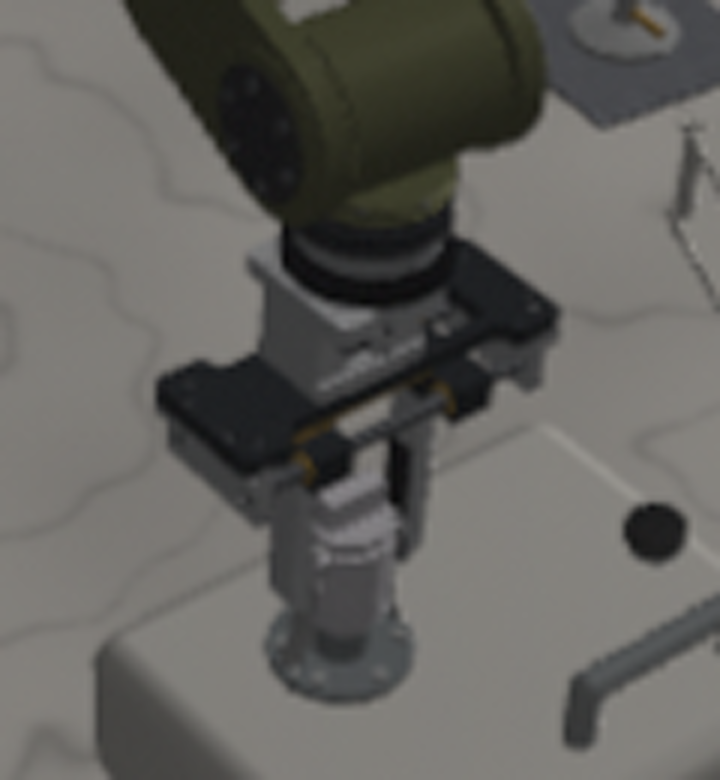

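Request:
drive_tool(increments=[[[0,0,0],[0,0,0],0.7],[[0,0,0],[0,0,0],0.85],[[0,0,0],[0,0,0],0.9],[[0,0,0],[0,0,0],0.95],[[0,0,0],[0,0,-20],0.95],[[0,0,0],[0,0,-50],1],[[0,0,0],[0,0,-50],1],[[0,0,0],[0,0,-40],1],[[0,0,0],[0,0,0],1],[[0,0,0],[0,0,0],1]])

```text
time_s: 28.98
ee_pos: [0.5788, 0.0566, 0.3072]
eef_rot: [-3.138, -0.0, 1.656]
force: [0.0, -0.5, -0.6]
grip_width: 0.0941
```

Run:
```python
from h import *
c=cal('wrist');im=ctrl.camera('wrist')[:,:,::-1];crop(im,200,360,150,270,5,'pics/w20.png')
s=ctrl.camera('scene')[:,:,::-1];cv2.imwrite('pics/s20f.png',s)
crop(s,250,370,110,240,6,'pics/s20.png')
# plug predicted positions
for z in (.211,.193): print(z,(w2px('wrist',[.5785,.0571,z],c)-[200,150])*5)
# scene: lug-top height predictions
for z in (.211,.213): print((w2px('scene',[.5785,.0571,z])-[250,110])*6)
```

```text
0.211 [405.00877965 335.77488268]
0.193 [404.91842391 314.43887603]
[348.06049725 483.78993815]
[348.28828046 480.51178158]
```

View pics/w20.png

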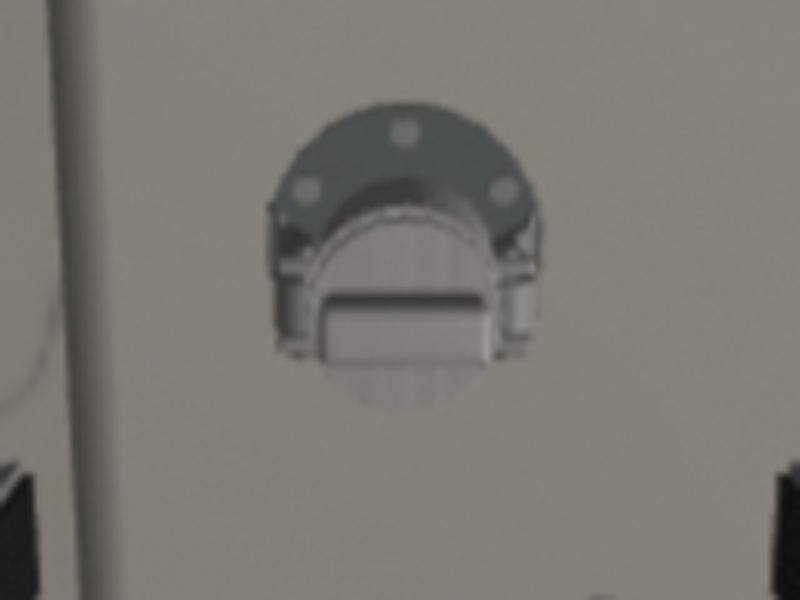

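View pics/s20.png

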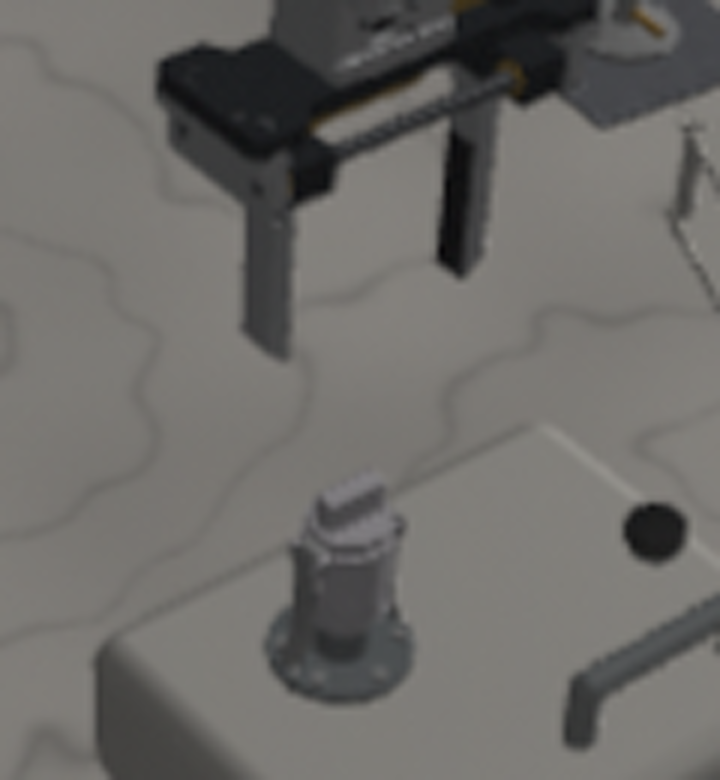

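View pics/s20f.png

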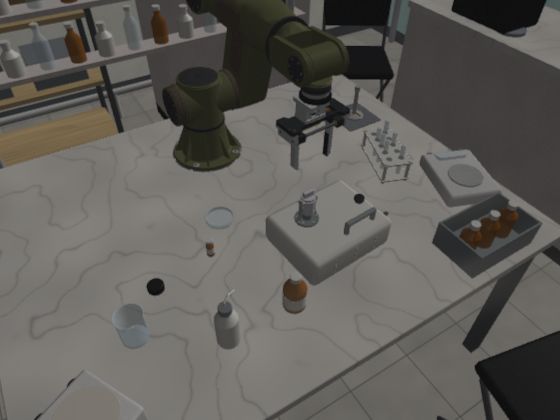

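Run:
```python
from station import ctrl
print(ctrl.get_obs()['joint_vel'].round(4)); print(ctrl.hand_in())
```

```text
[ 0.0004  0.0006 -0.0055  0.0011  0.0029  0.0013]
the job is handed in; nothing more can be done
None
```

The filling coupler is closed: the plug is seated and locked, both cam arms are down, and the job was handed in at about 29 s of the 72 s allowed. No verdict was reported.

- **Seating:** I set the plug upright in the coupler and pushed it onto the seal while the arms were open. The push reached about 20 N at the seal's stop. By the arm's reading, the nose end was about 22.8 mm below the mouth at that point.
- **Cam arms:** I swung both arms down together with the open fingers, then closed the jaws on them at 12 N, finally 16 N. The outer faces ended 54.3 to 54.7 mm apart; locked is 54 mm. The pictures during the swing showed the arms level with each other.
- **Last look:** With the gripper open and about 15 cm above, the final pictures show both arms hanging straight. The plug is upright on the axis to within what I can measure. The bystanders visible in the scene picture look unmoved.

**What disagreed:** The fingertips appeared about 6 mm behind the reported TCP, not 17 mm ahead of it. My first grasp therefore closed above the lug without touching anything. I lowered the tool step by step until the pads gripped the lug, and used that observed offset for the rest of the job. I could not read the final nose depth or the cam angles directly, so those rest on the finger opening and the pictures.

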